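# Load a paving tile into the toggle clamp for drilling

## Robot

A 6-joint arm with a two-finger parallel gripper is mounted at the origin on a cart in front of the work surface, level with it; the furniture and walls round the work are solid. World frame = base frame: x ahead of the robot, y to its left, z up, the work surface at z = 0. Lengths are in m, angles in degrees, forces in N, time in s.
With the tool pointing down it reaches from about 0.3 to 0.875 m from the base axis. Payload 4.2 kg.
Tool frame: the origin (TCP) lies at the very end of the fingers, on their centre line; the grasp point (between the pads) lies 19 mm behind it; z points along the fingers, y is the line along which they close (so a half turn about z gives the same grasp; the last joint's range is limited). The gripper opens to 85 mm and grips with 20 to 120 N. Pads are 22 mm wide; open, the fingers measure 114 mm over their backs; the gripper's body (76 mm by 85 mm) begins 54 mm behind the grasp point. The pads swing forward as they close: fully open they stand 13 mm farther back than shut.
Start: joints at [-77.98, 18.312, 89.639, -0, 72.044, -1.146], TCP at [0.131, -0.56, 0.231] pointing down, gripper open.
Joint ranges: [-177.97, 177.97], [-48.28, 115.42], [12.27, 149.76], [-77.06, 257.06], [2.81, 150.46], [-146.56, 146.56]. Speed limits (degrees/s): [147.25, 147.25, 180, 180, 180, 180].

## Interface

Orientations are given as [roll, pitch, yaw] about the fixed x, y, z axes, in that order (R = Rz(yaw) Ry(pitch) Rx(roll)).
In Python, from plant import telemetry, imaging, env gives the robot as it stands.
- The arm moves only by the tool apply_moves, never from a script. Its argument "targets" is a list of rows, each an object with "delta_pos": the shift along the tool's x, y, z in m, a list of three; "rotation": the turn, a rotation vector about the tool's x, y, z in degrees, a list of three. In form: [{"delta_pos": [tx, ty, tz], "rotation": [ax, ay, az]}, ...]. A call has 1 to 12 rows; each row is the pose to reach, as a shift and turn from the pose commanded when the call began, along the tool's axes at that moment; what a row does not reach only later rows make up. A row lasts 1/8 s, in which the tool goes at most 62.5 mm and 10.7 degrees, less where a joint would pass 70% of its speed; a pose out of reach is approached as far as the arm can. A call with a gripper value outside its range is refused whole. "fingers" is the closure, from 0 (fully open) to 1 (shut), set as the call begins (left out, the last holds). The fingers move at their own pace and stop on an object; "grip_force" is the grip in N (left out, the last holds). Time passes only in rows, so rows that repeat a pose let the fingers close. It gives the time, the measured TCP pose, the force, the opening and the grip force at its end, in the units of the state.
- telemetry.state(): the state, without advancing time (a new reading comes with each control period).
- imaging.camera(name): name is "scene" or "top" or "wrist"; returns a dict with "pixels" (400x640x3 uint8, red, green, blue), "fx", "fy", "cx", "cy" (pixels), "D" ([k1, k2, p1, p2, k3] as OpenCV has them; the pictures are not rectified), "extrinsics" (4x4, takes a point from world to camera coordinates). Camera axes: x right, y up, looking along -z (the intrinsics and any distortion apply to the point x, -y, -z); pixel columns grow to the right and rows downward; lengths in m; the calibration is good to about 2 mm. A picture is of the moment at which its call begins. There is no depth.
- env.sign_off(): hands the job in; it is judged then, once.
The state is a dict: "time": time; "q": joint angles; "joint_velocities": joint speeds; "effort": joint torques, N m; "position": TCP position; "tcp_rot": TCP orientation; "wrist_force": force on the tool from outside, world axes, zero at the start; "wrist_torque": the same for the moment, N m; "gripper_width": opening from 0.0 (shut) to 1.0 (fully open); "grasp_force": force on a finger pad.
Only numpy, scipy, OpenCV 4.12 (cv2) and the standard library are available. Lean on these libraries where they do the work, as an engineer would, in place of code of your own. Each camera call takes 0.05 s, during which the arm holds its last target. There are 200 camera calls.

## Task

Swing the toggle clamp wide open by its red handle and leave it standing open. Then slide the top paving tile off the stack, straight across onto the clamp's pine block, without lifting or tipping it and without shifting the two tiles beneath, until its long edge lies flush against the aluminium stop bar and it is centred across the block. Finally press the red handle fully down so that the rubber foot clamps the tile ready for drilling, and leave everything else on the bench alone.

Things in the scene. Friction and masses are not known exactly. Their poses are not given: they have to be found in the camera images.
- toggle_fixture: Hold-down toggle clamp on a pine block fixed to the bench. Origin: on the bench under the clamp's pivots. Block axes: y along the block from the red handle (-y) to the free end (+y), z up. Block: x -39 to +39 mm, y -48 to +117 mm, top 22 mm above the bench. The steel clamp stands at y -27 to +29 mm, up to z 59 mm. All mm values marked 'block' are in this frame.
- bed_centre (a point): Where the centre of the top tile's underside belongs: on the block's top face, block x 0, y 76, z 22 mm, axes as the block. That is 40 mm in front of the working face of the aluminium stop bar, 78 mm long and 10 mm high, which lies across the block at block y 30 to 36 mm and faces +y. The free bed runs from there to the block's end at y 117 mm.
- toggle_fixture_handle (a joint): Red handle: 0 = fully down (level, pointing to block -y), up to 1.22 rad as its end swings up towards the arm. Axis along block x through block y -19, z 46 mm. It drives the arm: arm = 0.143 + 0.8 * handle. Starts at 0 to 0.25. Stiff pivots: about 0.25 to 0.45 N m moves it, and it stays where it is left; clamping a tile fully takes about 10 to 15 N on the grip.
- handle_grip (a point): Point on the middle line of the red handle, 66 mm from its axis; moves with it (block y -85, z 48 mm when down). The red grip runs from 22 to 98 mm from the axis, is 16 mm wide along x and 18 mm deep (block z 39 to 57 mm when down). Outwards of block y -48 mm there is free space under it down to the bench.
- toggle_fixture_arm (a joint): Arm with the rubber foot, driven by the handle; hinged along block x at block y -1, z 50 mm. 0.143 rad with the handle down: the foot is set to press about 1 mm into one tile lying on the block. At handle 1.0 the arm stands up to about 135 mm above the bench, within block x -9 to +9 mm and y -10 to +80 mm.
- spindle_foot (a point): Centre of the underside of the round rubber foot, 17 mm across, at the end of the clamp arm; over the bed, at block y 75 to 80 mm, with the clamp shut.
- tile_top: Top one of a stack of three equal grey concrete tiles, 150 mm (x) by 80 mm (y) by 12 mm, 0.26 to 0.43 kg. Origin: centre of its underside, 24 mm above the bench at the start. The stack stands off the block's free end (gap 8 to 26 mm), long edges roughly along the stop bar, up to 23 mm out of line sideways and 0.09 rad out of square. Its +y edge is the one away from the clamp.
- tile_mid: Second tile of the stack, same size, top 24 mm above the bench (2 mm above the pine block's top); it stays. Origin: centre of its underside, axes like the top tile.
- tile_low: Lowest tile of the stack, same size, on the bench; it stays. Origin: centre of its underside.
- tape_measure: Bystander: yellow tape measure lying flat, 62 x 74 x 36 mm, to the right of the work towards the robot. Origin: centre of its underside.
- probe: Bystander: temperature probe with a black rubber boot, 153 mm long (its y), 21 mm thick, lying beyond the work. Origin: centre of its underside.
- marker: Bystander: marker pen, 135 mm long (its y), 17 mm thick, lying beyond the clamp's handle. Origin: centre of its underside.
- screwdriver: Bystander: screwdriver with an orange handle, 206 mm long (its y), at the left front. Origin: centre of its underside.

How it is judged:
By the outcome, as a careful person would: the job done as asked, in the order asked, and still so for the second after the job is handed in, with the robot touching nothing.
It also fails if it takes over 58 s, if anything falls off the work surface, if the arm or the gripper's body presses on something with over 40 N, if the wrist force passes 120 N, or if a joint passes its speed limit or range.

## Working session

There is one attempt and no reset: what is moved stays moved. The work goes in short steps, Python scripts to look and compute and a tool call to move; the robot and the scene stay as the last step left them, time stands still between calls to the robot, and variables do not carry over. Pictures are saved under pics/ and viewed, at most 10 in all, crops included, and the job is handed in when it is done.

Besides the shell and the picture viewer there is one more tool, called after "Call:" as name(argument=value, ...), one argument or row to a line, values as JSON. apply_moves: Moves the arm, as the interface text tells. Its arguments: {"type":"object","properties":{"targets":{"type":"array"},"fingers":{"type":"number"},"grip_force":{"type":"number"}},"required":["targets"]}

```bash
ls; mkdir -p pics; cat > h.py <<'E'
import numpy as np, cv2
from plant import telemetry, imaging, env
def cam(n,save=None):
    c=imaging.camera(n)
    if save: cv2.imwrite('pics/'+save,c['pixels'][:,:,::-1])
    return c
def K(c): return np.array([[c['fx'],0,c['cx']],[0,c['fy'],c['cy']],[0,0,1.]])
def ray(c,uv):
    p=cv2.undistortPoints(np.array(uv,float).reshape(-1,1,2),K(c),np.array(c['D'],float)).reshape(-1,2)
    d=np.c_[p[:,0],-p[:,1],-np.ones(len(p))]
    E=np.array(c['extrinsics']);R=E[:3,:3];t=E[:3,3]
    return -R.T@t, d@R
def onz(c,uv,z):
    o,d=ray(c,uv); s=(z-o[2])/d[:,2]; return o+s[:,None]*d
def proj(c,P):
    E=np.array(c['extrinsics']);P=np.atleast_2d(P)@E[:3,:3].T+E[:3,3]
    q=np.c_[P[:,0],-P[:,1],-P[:,2]]
    return cv2.projectPoints(q,np.zeros(3),np.zeros(3),K(c),np.array(c['D'],float))[0].reshape(-1,2)
E
python3 - <<'E'
from h import *
a=cam('scene','s0.png');b=cam('top','t0.png')
for c in(a,b):print(np.round(np.linalg.inv(c['extrinsics']),3).tolist(),c['fx'],c['D'])
print(telemetry.state())
E
```

```text
pics
[[-0.505, 0.357, -0.785, -0.414], [-0.863, -0.22, 0.455, 0.549], [-0.01, 0.908, 0.42, 0.558], [0.0, 0.0, 0.0, 1.0]] 437.2948644937445 [-0.01974161  0.          0.          0.          0.        ]
[[-0.03, 0.983, -0.181, 0.332], [-0.999, -0.032, -0.013, -0.044], [-0.019, 0.181, 0.983, 1.218], [0.0, 0.0, 0.0, 1.0]] 439.0302878399367 [-0.07638625  0.          0.          0.          0.        ]
{'time': 0.1, 'q': array([-7.79794304e+01,  1.83481786e+01,  8.96996424e+01, -1.39324666e-04,
        7.20431404e+01, -1.14460720e+00]), 'joint_velocities': array([ 0.07883442,  0.02050707, -0.14952531,  0.02399264, -0.07160689,
        0.01189981]), 'effort': array([ 6.31294224e-04, -4.16407084e+01, -2.34704733e+01,  1.80839493e-05,
        4.89578408e-03, -5.87056761e-06]), 'position': array([ 0.13088651, -0.55947227,  0.23056278]), 'tcp_rot': array([-1.79909054e+02, -1.68458610e-03,  1.31652186e+01]), 'wrist_force': array([0.57009597, 0.31103459, 0.81650081]), 'wrist_torque': array([ 0.05264919,  0.02898412, -0.02108379]), 'grasp_force': 0.0, 'gripper_width': 0.9980842850844839}
```

View pics/t0.png

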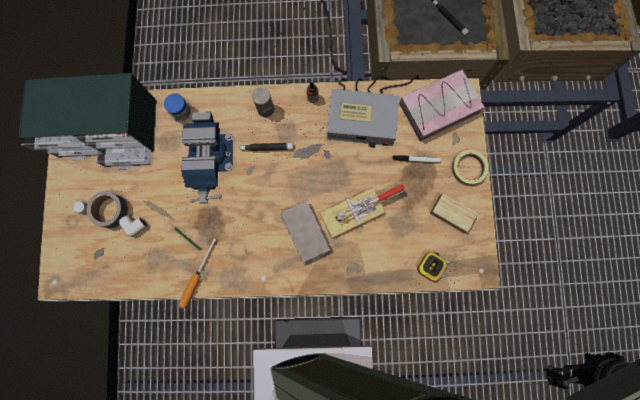

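View pics/s0.png

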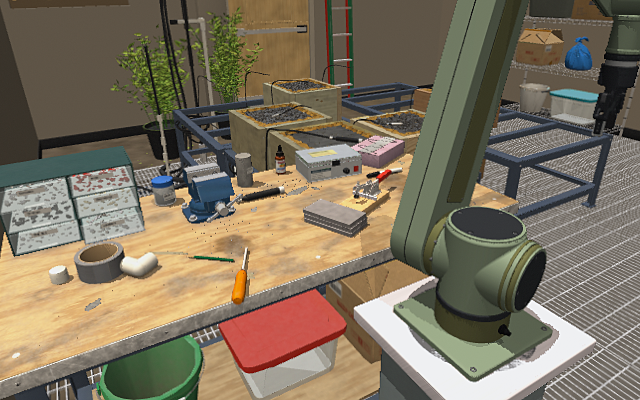

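The top view shows the stack at about (306,232), the block at (352,212) and the red handle ending at (402,188). I'll enlarge this area.

```bash
python3 - <<'E'
from h import *
b=cv2.imread('pics/t0.png')[165:285,270:430];a=cv2.imread('pics/s0.png')[155:245,295:415]
o=np.vstack([cv2.resize(b,(480,360),interpolation=2)]);o2=cv2.resize(a,(480,360),interpolation=2)
b4=cv2.resize(b,(800,600),interpolation=cv2.INTER_CUBIC)
cv2.imwrite('pics/t0c.png',b4)
E
```

```text
(no output)
```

View pics/t0c.png

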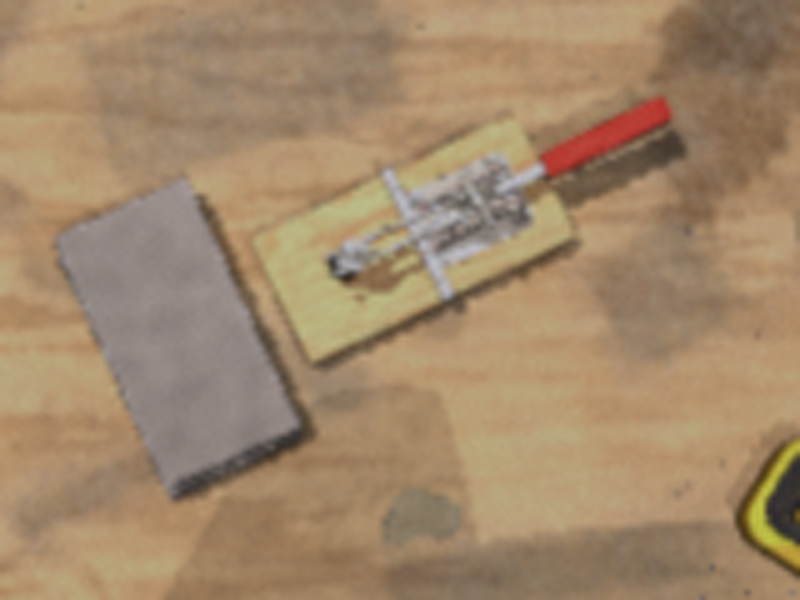

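The crop shows the tile top with corners near (57,240), (187,180), (303,430), (172,490). The block corners are near (255,235), (515,118), (578,238), (315,362), and the red grip runs from (545,168) to (668,108).

```bash
python3 - <<'E'
from h import *
c=cam('top')
f=lambda l,z:onz(c,(np.array(l)+.5)/5-.5+[270,165],z)
B=f([(255,235),(515,118),(578,234),(315,358)],.022);T=f([(57,240),(187,180),(303,430),(170,488)],.036)
R=f([(545,168),(668,108)],.05)
np.set_printoptions(precision=4,suppress=True)
print(B,T,R)
for P in(B,T):
  print([np.linalg.norm(P[i]-P[i-1]) for i in range(4)])
yv=(B[0]-B[1])+(B[3]-B[2]);yv/=np.linalg.norm(yv);print('block y dir',np.degrees(np.arctan2(yv[1],yv[0])),'origin',B.mean(0)-yv*.0345)
tx=(T[3]-T[0])+(T[2]-T[1]);print('tile',np.degrees(np.arctan2(tx[1],tx[0])),T.mean(0))
E
```

```text
[[ 0.5147 -0.0346  0.022 ]
 [ 0.5758 -0.181   0.022 ]
 [ 0.5095 -0.2123  0.022 ]
 [ 0.4459 -0.0652  0.022 ]] [[ 0.5133  0.0734  0.036 ]
 [ 0.5442  0.0016  0.036 ]
 [ 0.4061 -0.0572  0.036 ]
 [ 0.3773  0.0149  0.036 ]] [[ 0.5419 -0.1926  0.05  ]
 [ 0.5729 -0.2613  0.05  ]]
[np.float64(0.07539820699062098), np.float64(0.15867106704221604), np.float64(0.07329166439657687), np.float64(0.16029502445124513)]
[np.float64(0.14803278271613496), np.float64(0.07815651855065385), np.float64(0.1501656732913309), np.float64(0.07760340491960847)]
block y dir 113.00059766709431 origin [ 0.5249 -0.155   0.022 ]
tile -156.84687734527867 [0.4602 0.0082 0.036 ]
```

```bash
cat >> h.py <<'E'
from scipy.spatial.transform import Rotation as Ro
np.set_printoptions(precision=4,suppress=True)
def tool():
    s=telemetry.state();T=np.eye(4);T[:3,:3]=Ro.from_euler('xyz',s['tcp_rot'],degrees=True).as_matrix();T[:3,3]=s['position'];return T
def goal(p,rpy):
    T=np.eye(4);T[:3,:3]=Ro.from_euler('xyz',rpy,degrees=True).as_matrix();T[:3,3]=p
    D=np.linalg.inv(tool())@T
    print('delta',D[:3,3],'rot',Ro.from_matrix(D[:3,:3]).as_rotvec(degrees=True))
E
python3 - <<'E'
from h import *
c=cam('wrist','w0.png');print(np.linalg.inv(tool())@np.linalg.inv(c['extrinsics']),c['fx'])
goal([.49,-.09,.27],[180,0,113])
E
```

```text
[[-0.0002  0.9573  0.2892  0.073 ]
 [ 1.      0.0003 -0.0003 -0.0007]
 [-0.0003  0.2892 -0.9573 -0.1432]
 [ 0.      0.      0.      1.    ]] 354.51907269296964
delta [ 0.4566 -0.3755 -0.0388] rot [ -0.0452  -0.0562 -99.8347]
```

Call:
apply_moves(
  targets=[
    {"delta_pos": [0.055,-0.035,-0.039],"rotation": [0,0,-10]},
    {"delta_pos": [0.1,-0.07,-0.039],"rotation": [0,0,-20]},
    {"delta_pos": [0.15,-0.11,-0.039],"rotation": [0,0,-30]},
    {"delta_pos": [0.2,-0.15,-0.039],"rotation": [0,0,-40]},
    {"delta_pos": [0.25,-0.19,-0.039],"rotation": [0,0,-50]},
    {"delta_pos": [0.3,-0.23,-0.039],"rotation": [0,0,-60]},
    {"delta_pos": [0.35,-0.27,-0.039],"rotation": [0,0,-70]},
    {"delta_pos": [0.4,-0.31,-0.039],"rotation": [0,0,-80]},
    {"delta_pos": [0.44,-0.35,-0.039],"rotation": [0,0,-90]},
    {"delta_pos": [0.46,-0.38,-0.039],"rotation": [0,0,-100]},
    {"delta_pos": [0.46,-0.38,-0.039],"rotation": [0,0,-100]},
    {"delta_pos": [0.46,-0.38,-0.039],"rotation": [0,0,-100]},
  ],
  fingers=0.5,
)

```text
time: 1.7
position: [0.492, -0.0854, 0.2701]
tcp_rot: [-180.0, 0.0, 113.1]
wrist_force: [0.0, 0.6, 0.5]
gripper_width: 0.499
grasp_force: 0.0
```

```bash
python3 - <<'E'
from h import *
c=cam('wrist','w1.png');import pickle;pickle.dump(c,open('w1.pkl','wb'));s=telemetry.state();print(s['position'],s['tcp_rot'],s['q'],s['time'])
E
```

```text
[ 0.4919 -0.0858  0.2702] [-179.9641    0.0159  113.0766] [-11.1984  10.0965  95.2164  -0.0346  74.7079 -34.2658] 1.75
```

View pics/w1.png

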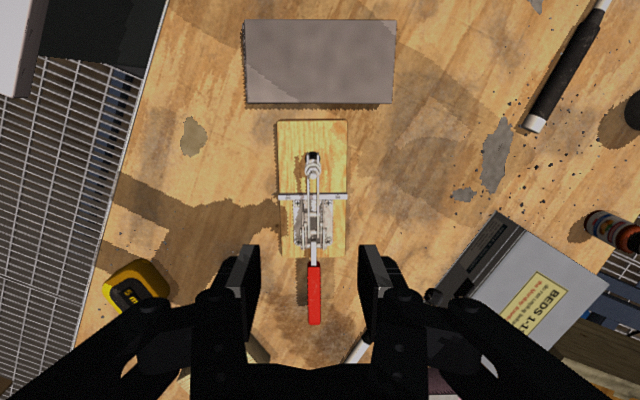

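The wrist view shows the tile top at (244..396, 20..103), the block at (277..347, 120..257), the stop bar's +y edge near row 193, and the red grip at column 314, rows 264 to 324. Next I'll fit these edges.

```bash
python3 - <<'E'
from h import *
import pickle;c=pickle.load(open('w1.pkl','rb'));im=c['pixels'];hsv=cv2.cvtColor(im,cv2.COLOR_RGB2HSV)
def blob(m,box):
    z=np.zeros(m.shape,np.uint8);x0,y0,x1,y1=box;z[y0:y1,x0:x1]=m[y0:y1,x0:x1]
    z=cv2.morphologyEx(z,cv2.MORPH_CLOSE,np.ones((5,5)));z=cv2.morphologyEx(z,cv2.MORPH_OPEN,np.ones((3,3)))
    k=max(cv2.findContours(z,0,1)[0],key=cv2.contourArea);return k
t=blob(((hsv[...,1]<60)&(hsv[...,2]>60)).astype(np.uint8)*255,(225,5,415,112))
p=blob(((hsv[...,0]>20)&(hsv[...,0]<32)&(hsv[...,1]>90)&(hsv[...,2]>140)).astype(np.uint8)*255,(265,112,360,265))
r=blob((((hsv[...,0]<6)|(hsv[...,0]>174))&(hsv[...,1]>150)).astype(np.uint8)*255,(295,255,335,335))
for n,k,z in(('tile',t,.036),('block',p,.022),('red',r,.05)):
    w=onz(c,k.reshape(-1,2),z)[:,:2]
    b=cv2.minAreaRect((w*1000).astype(np.float32));print(n,cv2.boundingRect(k),b)
# red on axis line; rows for bar edge
g=im[185:205,270:300].mean(1).astype(int);print(np.c_[np.arange(185,205),g].tolist())
E
```

```text
tile (242, 19, 154, 85) ((460.69677734375, 10.53076171875), (151.10528564453125, 79.15113067626953), 22.737516403198242)
block (278, 121, 69, 72) ((494.10504150390625, -83.45954895019531), (76.24173736572266, 80.289306640625), 23.15343475341797)
red (307, 264, 14, 61) ((557.7559204101562, -227.76336669921875), (15.401025772094727, 80.67413330078125), 23.680952072143555)
[[185, 173, 144, 91], [186, 176, 146, 93], [187, 175, 146, 92], [188, 172, 144, 91], [189, 174, 145, 92], [190, 176, 148, 94], [191, 177, 149, 93], [192, 152, 126, 82], [193, 101, 82, 62], [194, 87, 75, 67], [195, 151, 139, 132], [196, 182, 170, 162], [197, 178, 166, 157], [198, 180, 168, 158], [199, 181, 165, 149], [200, 175, 153, 121], [201, 171, 148, 106], [202, 160, 137, 97], [203, 154, 131, 91], [204, 161, 138, 96]]
```

```bash
cat >> h.py <<'E'
Bl=np.eye(4);Bl[:3,:3]=Ro.from_euler('z',23.15,degrees=True).as_matrix();Bl[:3,3]=[.5242,-.1538,0]
def b2w(P): return np.atleast_2d(P)/1000@Bl[:3,:3].T+Bl[:3,3]
def w2b(P): return (np.atleast_2d(P)-Bl[:3,3])@Bl[:3,:3]*1000
def hpt(r,th,h=0): # mm, r along handle from axis, h offset normal; grip axis 2mm above pivot
    return [0,-19-r*np.cos(th)+h*np.sin(th)*1, 46+r*np.sin(th)+h*np.cos(th)]
E
python3 - <<'E'
from h import *
import pickle;c=pickle.load(open('w1.pkl','rb'))
for th in(0,.1,.2,.3):
    P=b2w([hpt(22,th,11),hpt(98,th,11),hpt(98,th,-7),hpt(22,th,-7)]);print(th,proj(c,P).round(1).tolist())
s=cam('scene');im=s['pixels'];hsv=cv2.cvtColor(im,cv2.COLOR_RGB2HSV)
m=((hsv[...,0]<6)|(hsv[...,0]>174))&(hsv[...,1]>150);m[:150]=0;m[205:]=0;m[:,:340]=0;m[:,425:]=0
v,u=np.nonzero(m);print(len(u),u.min(),u.max(),v.min(),v.max(),v[u==u.max()],v[u==u.min()])
for th in(0,.1,.2,.3):
    print(th,proj(s,b2w([hpt(22,th,2),hpt(98,th,2)])).round(1).tolist())
E
```

```text
0 [[312.0, 267.1], [311.9, 324.5], [311.8, 315.3], [311.9, 259.7]]
0.1 [[312.1, 267.0], [311.9, 328.7], [311.8, 320.4], [311.9, 261.0]]
0.2 [[312.1, 266.8], [312.0, 332.2], [311.9, 325.0], [312.0, 262.2]]
0.3 [[312.1, 266.3], [312.1, 335.0], [312.0, 329.0], [312.0, 263.3]]
74 354 384 166 181 [172 173 174 175 176 177] [166 167 168 169 170]
0 [[377.7, 180.5], [390.1, 172.7]]
0.1 [[377.7, 179.8], [390.1, 169.8]]
0.2 [[377.6, 179.2], [390.0, 167.0]]
0.3 [[377.5, 178.7], [389.8, 164.4]]
```

```bash
sed -i 's/\[.5242,-.1538,0\]/[.5251,-.1534,0]/' h.py; python3 - <<'E'
from h import *
print(b2w([0,-85,29]),w2b([.4607,.0105,.024]));goal(b2w([.3,-85,29])[0],[180,0,113.15])
E
```

```text
[[ 0.5585 -0.2316  0.029 ]] [[  5.2212 176.0208  24.    ]]
delta [-0.1599  0.0048  0.2413] rot [-0.0211  0.018  -0.1025]
```

Call:
apply_moves(
  targets=[
    {"delta_pos": [-0.06,0.002,0],"rotation": [0,0,0]},
    {"delta_pos": [-0.12,0.004,0.02],"rotation": [0,0,0]},
    {"delta_pos": [-0.16,0.005,0.06],"rotation": [0,0,0]},
    {"delta_pos": [-0.16,0.005,0.12],"rotation": [0,0,0]},
    {"delta_pos": [-0.16,0.005,0.17],"rotation": [0,0,0]},
    {"delta_pos": [-0.16,0.005,0.21],"rotation": [0,0,0]},
    {"delta_pos": [-0.16,0.005,0.23],"rotation": [0,0,0]},
    {"delta_pos": [-0.16,0.005,0.241],"rotation": [0,0,0]},
    {"delta_pos": [-0.16,0.005,0.241],"rotation": [0,0,0]},
  ],
)

```text
time: 2.92
position: [0.5594, -0.231, 0.0291]
tcp_rot: [-180.0, -0.0, 113.1]
wrist_force: [-0.1, -0.8, 0.0]
gripper_width: 0.502
grasp_force: 0.0
```

Call:
apply_moves(
  targets=[
    {"delta_pos": [0,0,0],"rotation": [0,0,0]},
    {"delta_pos": [0,0,0],"rotation": [0,0,0]},
    {"delta_pos": [0,0,0],"rotation": [0,0,0]},
    {"delta_pos": [0,0,0],"rotation": [0,0,0]},
    {"delta_pos": [0,0,0],"rotation": [0,0,0]},
  ],
  fingers=1,
  grip_force=25,
)

```text
time: 3.55
position: [0.5603, -0.2309, 0.03]
tcp_rot: [180.0, 0.1, 113.2]
wrist_force: [-1.5, -4.0, 5.0]
gripper_width: 0.176
grasp_force: 26.8
```

Call:
apply_moves(
  targets=[
    {"delta_pos": [0.0005,0,-0.0066],"rotation": [0,0,0]},
    {"delta_pos": [0.0017,0,-0.013],"rotation": [0,0,0]},
    {"delta_pos": [0.0035,0,-0.0194],"rotation": [0,0,0]},
    {"delta_pos": [0.006,0,-0.0255],"rotation": [0,0,0]},
    {"delta_pos": [0.009,0,-0.0314],"rotation": [0,0,0]},
    {"delta_pos": [0.0127,0,-0.0369],"rotation": [0,0,0]},
    {"delta_pos": [0.0168,0,-0.042],"rotation": [0,0,0]},
    {"delta_pos": [0.0214,0,-0.0467],"rotation": [0,0,0]},
    {"delta_pos": [0.0265,0,-0.0509],"rotation": [0,0,0]},
    {"delta_pos": [0.032,0,-0.0546],"rotation": [0,0,0]},
    {"delta_pos": [0.0378,0,-0.0577],"rotation": [0,0,0]},
    {"delta_pos": [0.042,0,-0.0595],"rotation": [0,0,0]},
  ],
)

```text
time: 5.05
position: [0.5434, -0.1925, 0.0896]
tcp_rot: [-180.0, 0.2, 113.2]
wrist_force: [2.8, -6.0, -10.2]
gripper_width: 0.172
grasp_force: 24.5
```

```bash
python3 - <<'E'
from h import *
s=cam('scene','s1.png');im=s['pixels'][90:240,280:440]
t=cam('wrist')['pixels']
o=np.hstack([cv2.resize(im,(400,375),interpolation=2),cv2.resize(t,(400,375))]);cv2.imwrite('pics/c1.png',o[:,:,::-1])
E
```

```text
(no output)
```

View pics/c1.png

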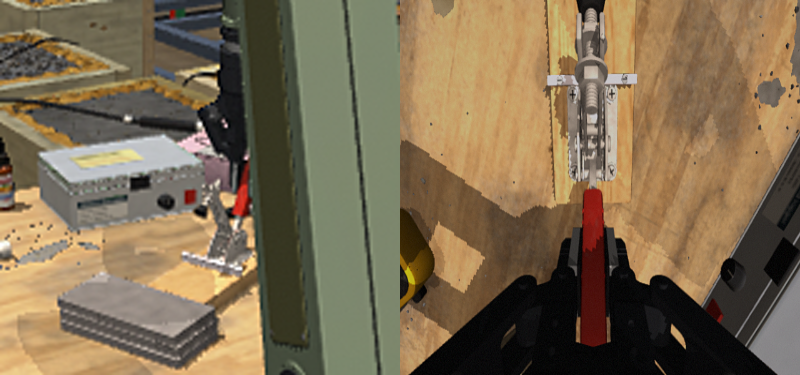

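The handle stands steeply up and the arm is raised, so I'll release it and back away upward.

Call:
apply_moves(
  targets=[
    {"delta_pos": [0,0,0],"rotation": [0,0,0]},
    {"delta_pos": [0,0,0],"rotation": [0,0,0]},
    {"delta_pos": [0,0,0],"rotation": [0,0,0]},
    {"delta_pos": [0,0,-0.03],"rotation": [0,0,0]},
    {"delta_pos": [0,0,-0.08],"rotation": [0,0,0]},
    {"delta_pos": [0,0,-0.13],"rotation": [0,0,0]},
    {"delta_pos": [0,0,-0.13],"rotation": [0,0,0]},
  ],
  fingers=0.4,
)

```text
time: 6.02
position: [0.5456, -0.1923, 0.2237]
tcp_rot: [179.6, 0.4, 113.2]
wrist_force: [-0.3, -0.0, 0.4]
gripper_width: 0.602
grasp_force: 0.0
```

```bash
python3 - <<'E'
from h import *
print(w2b(telemetry.state()['position']));goal(b2w([118,176,30])[0],[180,0,113.15])
c=cam('scene','s2.png');im=c['pixels']
for th in(.9,1,1.1,1.2): print(th,proj(c,b2w([hpt(22,th,2),hpt(98,th,2)])).round(1).tolist(),proj(cam('top'),b2w([hpt(22,th,2),hpt(98,th,2)])).round(1).tolist())
t=cam('top')['pixels'];hsv=cv2.cvtColor(t,cv2.COLOR_RGB2HSV)
m=((hsv[...,0]<6)|(hsv[...,0]>174))&(hsv[...,1]>150);m[:150]=0;m[230:]=0;m[:,:340]=0;m[:,425:]=0
v,u=np.nonzero(m);print('top red',len(u),u.min(),u.max(),v.min(),v.max())
E
```

```text
[[  3.5642 -43.8449 223.7461]]
delta [0.2211 0.1131 0.1931] rot [0.4213 0.3799 0.0103]
0.9 [[376.0, 176.3], [384.8, 152.8]] [[375.4, 199.0], [394.6, 187.1]]
1 [[375.6, 176.2], [383.6, 151.8]] [[374.8, 199.3], [392.1, 188.0]]
1.1 [[375.3, 176.1], [382.2, 151.0]] [[374.1, 199.5], [389.3, 189.0]]
1.2 [[375.0, 176.1], [380.7, 150.6]] [[373.4, 199.8], [386.3, 190.2]]
top red 65 376 389 188 197
```

Call:
apply_moves(
  targets=[
    {"delta_pos": [0.05,0.025,0],"rotation": [0,0,0]},
    {"delta_pos": [0.1,0.05,0],"rotation": [0,0,0]},
    {"delta_pos": [0.15,0.075,0],"rotation": [0,0,0]},
    {"delta_pos": [0.2,0.1,0.02],"rotation": [0.4,0.4,0]},
    {"delta_pos": [0.221,0.113,0.06],"rotation": [0.4,0.4,0]},
    {"delta_pos": [0.221,0.113,0.11],"rotation": [0.4,0.4,0]},
    {"delta_pos": [0.221,0.113,0.16],"rotation": [0.4,0.4,0]},
    {"delta_pos": [0.221,0.113,0.193],"rotation": [0.4,0.4,0]},
    {"delta_pos": [0.221,0.113,0.193],"rotation": [0.4,0.4,0]},
    {"delta_pos": [0.221,0.113,0.193],"rotation": [0.4,0.4,0]},
  ],
  fingers=1,
)

```text
time: 7.58
position: [0.5611, 0.056, 0.0265]
tcp_rot: [-179.7, -0.4, 113.2]
wrist_force: [0.5, -1.0, 1.5]
gripper_width: 0.005
grasp_force: 0.0
```

```bash
cat > tl.py <<'E'
from h import *
def tile(zt,save=None,cn='wrist',guess=None):
    c=cam(cn,save);hsv=cv2.cvtColor(c['pixels'],cv2.COLOR_RGB2HSV)
    g=np.array(guess);a=g[2]*0
    Q=b2w([[g[0]+sx*82,g[1]+sy*46,zt] for sx,sy in((1,1),(-1,1),(-1,-1),(1,-1))])
    z=np.zeros(hsv.shape[:2],np.uint8);cv2.fillPoly(z,[proj(c,Q).round().astype(int)],255)
    m=((hsv[...,1]<60)&(hsv[...,2]>75)).astype(np.uint8)*z
    m=cv2.morphologyEx(m,cv2.MORPH_OPEN,np.ones((3,3)))
    k=max(cv2.findContours(m,0,1)[0],key=cv2.contourArea)
    w=w2b(onz(c,k.reshape(-1,2),zt/1000))[:,:2]
    return cv2.minAreaRect(w.astype(np.float32)),w.min(0),w.max(0)
E
python3 - <<'E'
from tl import *
s=telemetry.state();print(w2b(s['position']),s['tcp_rot'])
print(tile(36,'w3.png','wrist',(5,176,0)));print(tile(36,None,'top',(5,176,0)))
E
```

```text
[[115.4068 178.407   26.5242]] [-179.6662   -0.3724  113.1625]
(((25.921348571777344, 176.4270477294922), (79.22030639648438, 110.9573745727539), 89.58174133300781), array([-29.8168, 137.014 ]), array([ 81.6457, 215.9982]))
(((-5.2170562744140625, 150.0823974609375), (64.91131591796875, 155.94686889648438), 71.80054473876953), array([-74.9636, 134.7519]), array([ 73.6266, 204.5888]))
```

View pics/w3.png

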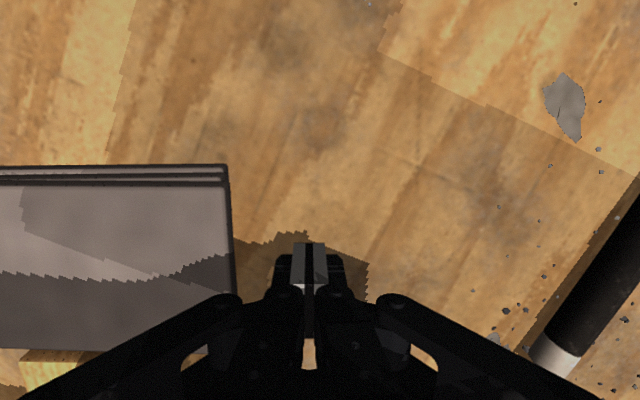

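Call:
apply_moves(
  targets=[
    {"delta_pos": [-0.002,-0.01,-0.003],"rotation": [-0.3,-0.4,0]},
    {"delta_pos": [-0.002,-0.018,-0.003],"rotation": [-0.3,-0.4,0]},
    {"delta_pos": [-0.002,-0.023,-0.003],"rotation": [-0.3,-0.4,0]},
    {"delta_pos": [-0.002,-0.026,-0.003],"rotation": [-0.3,-0.4,0]},
    {"delta_pos": [-0.002,-0.029,-0.003],"rotation": [-0.3,-0.4,0]},
    {"delta_pos": [-0.002,-0.032,-0.003],"rotation": [-0.3,-0.4,0]},
    {"delta_pos": [-0.002,-0.032,-0.003],"rotation": [-0.3,-0.4,0]},
  ],
)

```text
time: 8.55
position: [0.5327, 0.0416, 0.0295]
tcp_rot: [180.0, 0.0, 113.2]
wrist_force: [3.9, 1.2, 3.9]
gripper_width: -0.001
grasp_force: 2.8
```

```bash
python3 - <<'E'
from tl import *
s=telemetry.state();print(w2b(s['position']),s['tcp_rot'],s['wrist_force'])
print(tile(36,'w4.png','wrist',(2,176,0)))
E
```

```text
[[ 83.6873 176.3105  29.5336]] [179.9687   0.0497 113.1633] [3.93   1.2472 3.8553]
(((6.0153350830078125, 176.345947265625), (79.05268096923828, 140.83367919921875), 89.89585876464844), array([-64.4719, 136.8492]), array([ 76.4973, 215.9617]))
```

View pics/w4.png

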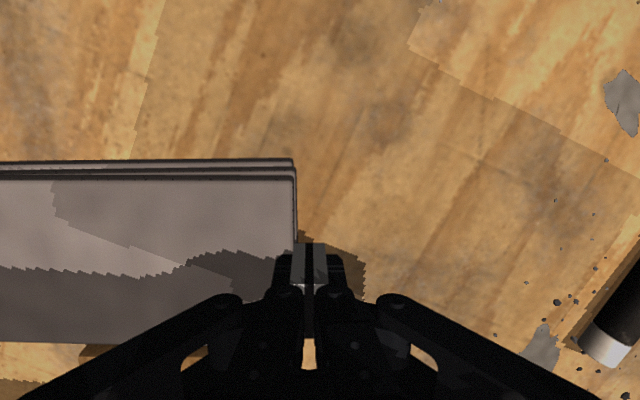

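Call:
apply_moves(
  targets=[
    {"delta_pos": [0,-0.001,0],"rotation": [0,0,0]},
    {"delta_pos": [0,-0.0013,0],"rotation": [0,0,0]},
    {"delta_pos": [0,0.01,0],"rotation": [0,0,0]},
    {"delta_pos": [0,0.02,-0.03],"rotation": [0,0,0]},
    {"delta_pos": [0.03,0.01,-0.08],"rotation": [0,0,0]},
    {"delta_pos": [0.07,-0.04,-0.08],"rotation": [0,0,0]},
    {"delta_pos": [0.08,-0.083,-0.08],"rotation": [0,0,0]},
    {"delta_pos": [0.08,-0.083,-0.08],"rotation": [0,0,0]},
    {"delta_pos": [0.08,-0.083,-0.08],"rotation": [0,0,0]},
    {"delta_pos": [0.08,-0.083,-0.08],"rotation": [0,0,0]},
  ],
  fingers=0,
)

```text
time: 9.85
position: [0.4253, 0.0826, 0.109]
tcp_rot: [-179.9, 0.0, 113.2]
wrist_force: [-0.6, -0.3, 0.6]
gripper_width: 1.001
grasp_force: 0.0
```

```bash
python3 - <<'E'
from tl import *
s=telemetry.state();print(w2b(s['position']),s['tcp_rot'],s['wrist_force'],s['time'],s['gripper_width'])
print(tile(36,'w5.png','wrist',(0,176,0)));goal(b2w([0,250,16])[0],[180,0,113.15])
E
```

```text
[[  1.0286 256.1978 109.0342]] [-179.9108    0.0131  113.1502] [-0.5525 -0.3333  0.5906] 9.85 1.000723811289193
(((-4.942237854003906, 178.29232788085938), (156.64785766601562, 84.33512115478516), 1.6972965002059937), array([-82.2462, 136.5859]), array([ 73.3228, 222.1374]))
delta [-0.0062 -0.0007  0.093 ] rot [-0.1046  0.0084  0.0004]
```

View pics/w5.png

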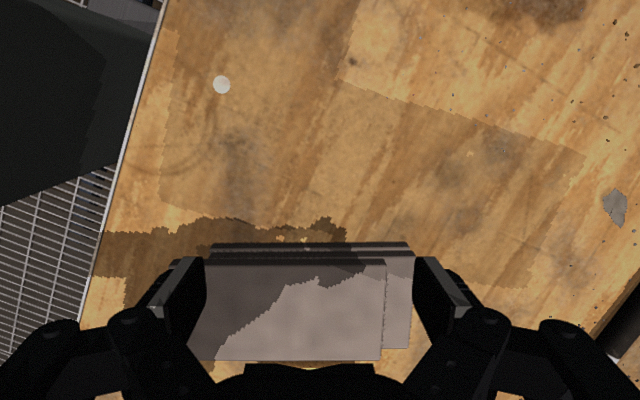

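Opening the fingers next to the tile end pushed the top tile in -x: its +x edge is now at column 385, with the mid tile exposed from 385 to 412. I'll measure that.

```bash
python3 - <<'E'
from tl import *
c=cam('wrist')
P=[(386,266),(382,359),(210,265),(187,359)]
print('top',w2b(onz(c,P,.036)));print('mid',w2b(onz(c,[(414,255),(409,347),(412,300)],.024)))
T=tool();o,d=ray(c,[(414,257),(205,258)]);oi=np.linalg.inv(T);o=oi[:3,:3]@o+oi[:3,3];d=d@T[:3,:3]
for k,y in((0,.0425),(1,-.0425)): print(o+d[k]*(y-o[1])/d[k,1])
t=cam('top','t1.png')
cv2.imwrite('pics/t1c.png',cv2.resize(cv2.imread('pics/t1.png')[165:285,270:430],(800,600),interpolation=2))
w=pickle=None
E
```

```text
top [[ 52.6579 215.449   36.    ]
 [ 54.8939 137.9078  36.    ]
 [-67.0306 215.9869  36.    ]
 [-91.2847 137.141   36.    ]]
mid [[ 74.9299 217.7259  24.    ]
 [ 78.2565 138.597   24.    ]
 [ 76.7606 180.8989  24.    ]]
[ 0.0089  0.0425 -0.0131]
[ 0.0084 -0.0425 -0.0131]
```

```bash
python3 - <<'E'
from tl import *
def pr(f,row,a,b):
    g=cv2.imread(f,0).astype(int); print(f,row,a,g[row-1:row+2,a:b].mean(0).astype(int).tolist())
for r in(275,300,325,345): pr('pics/w5.png',r,372,418)
for r in(195,215,235): pr('pics/w3.png',r,215,250)
for r in(175,185,205,225): pr('pics/w4.png',r,280,305)
g=cv2.imread('pics/w5.png',0).astype(int)
for u in (260,300,360): print(u,g[236:275,u].tolist(),g[350:370,u].tolist())
print(400,g[236:275,400].tolist(),g[338:360,400].tolist())
E
```

```text
pics/w5.png 275 372 [109, 109, 110, 109, 107, 108, 109, 107, 108, 112, 111, 112, 114, 99, 90, 119, 134, 134, 133, 133, 132, 124, 122, 116, 118, 115, 109, 108, 109, 109, 109, 111, 109, 111, 109, 108, 111, 112, 112, 117, 103, 42, 3, 1, 2, 3]
pics/w5.png 300 372 [134, 134, 136, 136, 138, 137, 138, 137, 137, 136, 138, 125, 114, 118, 126, 131, 132, 130, 129, 128, 128, 130, 127, 129, 127, 128, 128, 129, 130, 130, 130, 131, 131, 133, 134, 134, 133, 136, 139, 122, 57, 6, 2, 1, 4, 1]
pics/w5.png 325 372 [134, 133, 133, 133, 133, 134, 133, 135, 136, 130, 109, 92, 123, 129, 134, 133, 133, 134, 134, 136, 135, 134, 137, 136, 138, 139, 136, 139, 138, 139, 139, 139, 139, 139, 137, 139, 140, 129, 118, 141, 163, 161, 160, 158, 151, 149]
pics/w5.png 345 372 [140, 139, 138, 137, 140, 137, 139, 135, 124, 115, 116, 125, 134, 134, 135, 136, 136, 137, 138, 139, 138, 139, 137, 140, 140, 140, 139, 141, 141, 140, 140, 140, 141, 141, 142, 134, 130, 144, 149, 148, 146, 146, 143, 144, 141, 136]
pics/w3.png 195 215 [116, 118, 119, 118, 119, 119, 114, 111, 103, 86, 58, 38, 39, 35, 30, 62, 111, 126, 124, 122, 121, 
[... 1358 characters left out ...]
4, 22, 27, 31, 46, 59, 67, 71, 74, 70, 73, 68, 76, 71] [133, 132, 135, 132, 136, 135, 138, 136, 141, 142, 108, 63, 63, 65, 67, 71, 81, 91, 36, 0]
360 [114, 112, 107, 109, 114, 102, 63, 26, 32, 33, 33, 64, 95, 106, 84, 48, 32, 30, 41, 33, 56, 87, 70, 39, 30, 29, 24, 24, 32, 37, 45, 51, 57, 54, 51, 51, 100, 115, 130] [140, 139, 137, 139, 137, 136, 138, 138, 138, 141, 115, 148, 172, 85, 7, 0, 7, 3, 5, 4]
400 [105, 101, 104, 109, 115, 79, 41, 31, 37, 36, 45, 87, 104, 112, 75, 34, 34, 36, 37, 40, 68, 99, 110, 111, 115, 112, 112, 112, 108, 111, 112, 114, 110, 107, 110, 110, 111, 106, 110] [141, 140, 138, 141, 138, 140, 138, 144, 143, 147, 117, 160, 162, 159, 152, 153, 151, 148, 151, 149, 148, 146]
```

```bash
python3 - <<'E'
from tl import *
C=np.array([[-.0002,.9573,.2892,.073],[1,.0003,-.0003,-.0007],[-.0003,.2892,-.9573,-.1432],[0,0,0,1]])
base=cam('wrist')
def mk(p,r):
    T=np.eye(4);T[:3,:3]=Ro.from_euler('xyz',r,degrees=True).as_matrix();T[:3,3]=p
    c=dict(base);c['extrinsics']=np.linalg.inv(T@C);return c
w3=mk([.5611,.056,.0265],[-179.67,-.37,113.16]);w4=mk([.5327,.0416,.0295],[179.97,.05,113.16]);w5=base
f=lambda c,P,z:w2b(onz(c,P,z/1000))[:,:2].tolist()
print('w3 top',f(w3,[(224.5,195),(225.8,215),(227,235)],36),'bg as z24',f(w3,[(230.5,195),(231.8,215),(233,235)],24),'z12',f(w3,[(230.5,195),(231.8,215),(233,235)],12))
print('w4 top',f(w4,[(292.2,185),(292.4,205),(292.7,225)],36),'mid24',f(w4,[(295.5,185),(295.8,205),(296,225)],24),'bg24',f(w4,[(296.5,185),(296.6,205),(297.7,225)],24),'bg12',f(w4,[(296.5,185),(296.6,205),(297.7,225)],12))
print('w5 top',f(w5,[(385.2,275),(383.5,300),(382.6,325),(380.7,345)],36),'mid24',f(w5,[(411.5,300),(409.8,325),(407.7,345)],24))
print('w5 +y top',f(w5,[(260,265),(300,265)],36),'mid',f(w5,[(400,256)],24),'-y top',f(w5,[(260,360),(300,360),(360,360)],36),'mid -y',f(w5,[(400,348)],24))
E
```

```text
w3 top [[81.47553100287298, 211.19872218864347], [81.43219853650004, 202.81392170750357], [81.33835594891998, 194.1351318007929]] bg as z24 [[81.02765505982087, 207.69156693465715], [81.02446455297004, 198.56047190679382], [80.968457807995, 189.10927024526995]] z12 [[78.19408222568649, 204.180741166109], [78.1906298428963, 194.30016832830816], [78.13002607944345, 184.07321459094427]]
w4 top [[76.37791364379298, 212.58689443592638], [76.3451012933318, 204.18137962657758], [76.35093145478957, 195.47844076669443]] mid24 [[77.24021876012655, 209.3503156794328], [77.2733599689837, 200.20688643405413], [77.26140900364327, 190.73994191948626]] bg24 [[77.67438832668135, 209.35016464008856], [77.62667598432945, 200.20679618333617], [78.02552920200277, 190.73981035650402]] bg12 [[77.25458042241355, 206.11404982025095], [77.20301676169004, 196.23263285904883], [77.63406522799532, 186.00147628221475]]
w5 top [[52.12955003180591, 208.7412346674393], [52.2303643894579, 189.01163441844494], [52.935619770837555, 168.2366545778411], [52.672993680099154, 150.7954050768342]] mid24 [[75.9425059144302, 181.07759276680252], [76.61506725932406, 159.12360753020192], [76.62441080752055, 140.69274949939793]]
w5 +y top [[-33.31441856975594, 216.28591961766975], [-6.1641799429944815, 216.36081229124622]] mid [[64.55871730512615, 217.1248613533889]] -y top [[-36.71211008777913, 137.06435943523073], [-6.785181015020086, 137.2448836517586], [38.04551607754032, 137.25557959519648]] mid -y [[70.8412295456093, 137.9005418074184]]
```

Call:
apply_moves(
  targets=[
    {"delta_pos": [0,-0.05,0],"rotation": [0,0,0]},
    {"delta_pos": [-0.03,-0.095,0],"rotation": [0,0,0]},
    {"delta_pos": [-0.06,-0.126,0],"rotation": [0,0,0]},
    {"delta_pos": [-0.079,-0.126,0.02],"rotation": [0,0,0]},
    {"delta_pos": [-0.079,-0.126,0.05],"rotation": [0,0,0]},
    {"delta_pos": [-0.079,-0.126,0.07],"rotation": [0,0,0]},
    {"delta_pos": [-0.079,-0.126,0.079],"rotation": [0,0,0]},
    {"delta_pos": [-0.079,-0.126,0.079],"rotation": [0,0,0]},
    {"delta_pos": [-0.079,-0.126,0.079],"rotation": [0,0,0]},
  ],
  fingers=1,
)

```text
time: 11.18
position: [0.3398, -0.0398, 0.0309]
tcp_rot: [-180.0, 0.0, 113.2]
wrist_force: [0.5, -1.1, -0.2]
gripper_width: -0.002
grasp_force: 0.0
```

```bash
python3 - <<'E'
from tl import *
s=telemetry.state();print(w2b(s['position']),s['tcp_rot'],s['wrist_force'],s['time'],s['gripper_width'])
goal(b2w([-82.2,177,30])[0],[180,0,113.15])
E
```

```text
[[-125.6956  177.3015   30.8866]] [-179.9665    0.0481  113.1769] [ 0.4509 -1.0563 -0.1849] 11.175 -0.002080532619338293
delta [-0.0003  0.0435  0.0009] rot [-0.0335  0.0482  0.0269]
```

Call:
apply_moves(
  targets=[
    {"delta_pos": [0,0.015,0.001],"rotation": [0,0,0]},
    {"delta_pos": [0,0.021,0.001],"rotation": [0,0,0]},
    {"delta_pos": [0,0.026,0.001],"rotation": [0,0,0]},
    {"delta_pos": [0,0.031,0.001],"rotation": [0,0,0]},
    {"delta_pos": [0,0.036,0.001],"rotation": [0,0,0]},
    {"delta_pos": [0,0.04,0.001],"rotation": [0,0,0]},
    {"delta_pos": [0,0.0425,0.001],"rotation": [0,0,0]},
    {"delta_pos": [0,0.0435,0.001],"rotation": [0,0,0]},
    {"delta_pos": [0,0.0435,0.001],"rotation": [0,0,0]},
  ],
)

```text
time: 12.3
position: [0.3714, -0.0231, 0.0294]
tcp_rot: [-179.0, -0.3, 113.3]
wrist_force: [-17.2, -8.7, 26.1]
gripper_width: 0.004
grasp_force: 14.2
```

Call:
apply_moves(
  targets=[
    {"delta_pos": [0,-0.015,0],"rotation": [0,0,0]},
    {"delta_pos": [0,-0.03,-0.02],"rotation": [0,0,0]},
    {"delta_pos": [0.02,-0.03,-0.08],"rotation": [0,0,0]},
    {"delta_pos": [0.05,0.02,-0.1],"rotation": [0,0,0]},
    {"delta_pos": [0.073,0.06,-0.1],"rotation": [0,0,0]},
    {"delta_pos": [0.073,0.082,-0.1],"rotation": [0,0,0]},
    {"delta_pos": [0.073,0.082,-0.1],"rotation": [0,0,0]},
  ],
)

```text
time: 13.18
position: [0.427, 0.0776, 0.129]
tcp_rot: [-179.9, 0.0, 113.3]
wrist_force: [-0.8, -0.1, 0.2]
gripper_width: 0.003
grasp_force: 0.0
```

```bash
python3 - <<'E'
from tl import *
s=telemetry.state();print(w2b(s['position']),s['tcp_rot'],s['wrist_force'],s['time'],s['gripper_width'])
c=cam('wrist','w6.png');g=cv2.cvtColor(c['pixels'],cv2.COLOR_RGB2GRAY).astype(int)
q=proj(c,b2w([[75,150,36],[-75,150,36],[75,205,36],[-75,205,36],[0,216,36],[0,136,36]])).round().astype(int);print(q.tolist())
for u,v in q[:4]: print(u,v,g[v,max(u-14,0):u+14].tolist())
for u,v in q[4:]: print(u,v,g[max(0,v-12):v+12,u].tolist(), g[max(0,v-12):v+12,u+60].tolist())
E
```

```text
[[  0.5699 250.9424 129.0487]] [-179.9318    0.0154  113.2569] [-0.8078 -0.0586  0.2439] 13.175 0.002819911594048431
[[404, 323], [213, 322], [410, 259], [207, 259], [309, 246], [309, 337]]
404 323 [15, 15, 15, 15, 13, 19, 18, 13, 19, 16, 17, 12, 11, 10, 8, 7, 10, 8, 16, 9, 11, 7, 2, 9, 2, 9, 7, 12]
213 322 [1, 9, 4, 3, 8, 8, 8, 6, 6, 12, 2, 9, 1, 5, 1, 4, 7, 6, 7, 6, 10, 12, 13, 5, 10, 4, 9, 9]
410 259 [113, 102, 115, 124, 121, 119, 121, 125, 123, 119, 120, 111, 110, 121, 136, 137, 142, 143, 145, 141, 145, 147, 149, 162, 165, 167, 164, 169]
207 259 [85, 85, 74, 73, 73, 77, 76, 73, 75, 78, 78, 76, 75, 74, 75, 75, 73, 72, 72, 76, 72, 71, 73, 68, 69, 66, 70, 70]
309 246 [42, 25, 26, 28, 26, 27, 26, 32, 20, 14, 5, 4, 11, 5, 6, 11, 9, 8, 6, 13, 6, 6, 8, 8] [47, 35, 37, 39, 63, 53, 32, 39, 36, 43, 65, 98, 108, 114, 115, 116, 116, 116, 114, 115, 118, 117, 117, 117]
309 337 [16, 14, 14, 16, 11, 14, 12, 9, 18, 15, 10, 9, 12, 27, 55, 69, 77, 72, 64, 84, 151, 181, 178, 173] [12, 10, 7, 12, 3, 10, 3, 10, 8, 3, 8, 9, 12, 7, 9, 1, 10, 12, 8, 6, 10, 9, 4, 12]
```

```bash
python3 - <<'E'
from h import *
t=cam('top')['pixels'];s=cam('scene')['pixels'];w=cv2.imread('pics/w6.png')[:,:,::-1]
o=np.zeros((600,800,3),np.uint8)
o[:300,:400]=cv2.resize(t[165:285,270:430],(400,300),interpolation=2)
o[:300,400:]=cv2.resize(s[140:245,270:410],(400,300),interpolation=2)
o[300:,:480]=cv2.resize(w,(480,300))
cv2.imwrite('pics/c2.png',o[:,:,::-1])
E
```

```text
(no output)
```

View pics/c2.png

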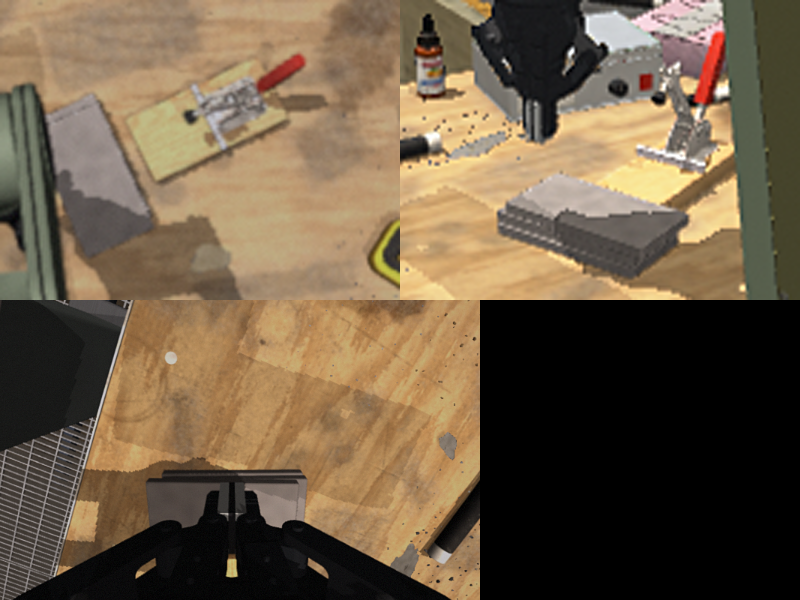

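The top tile is still square on the stack but only part of the way back, because the push jammed under friction. I'll measure where it is.

```bash
python3 - <<'E'
from tl import *
c=cam('wrist');g=cv2.cvtColor(c['pixels'],cv2.COLOR_RGB2GRAY).astype(int)
for v in(248,254,260,268): print(v,g[v,385:432].tolist(),g[v,185:215].tolist())
f=lambda P,z:w2b(onz(c,P,z/1000))[:,:2].tolist()
print(f([(390,260),(400,260),(410,260),(200,260),(190,260)],36),f([(400,260),(410,260)],24))
for u in(230,260,350,385): print(u,g[225:262,u].tolist())
E
```

```text
248 [122, 122, 120, 120, 121, 119, 122, 121, 118, 120, 120, 119, 123, 120, 120, 124, 123, 114, 104, 117, 117, 113, 120, 118, 121, 122, 118, 117, 118, 121, 118, 116, 118, 116, 114, 119, 128, 129, 130, 131, 129, 131, 124, 126, 123, 127, 127] [93, 90, 88, 87, 91, 93, 92, 89, 90, 89, 87, 87, 88, 84, 77, 74, 79, 76, 76, 74, 78, 73, 72, 77, 75, 73, 71, 77, 70, 74]
254 [120, 118, 117, 119, 118, 117, 116, 115, 120, 116, 116, 119, 119, 118, 121, 122, 114, 107, 116, 117, 120, 115, 120, 123, 122, 123, 118, 115, 111, 124, 129, 115, 121, 123, 125, 125, 124, 123, 127, 127, 130, 131, 137, 142, 146, 150, 146] [92, 92, 92, 90, 88, 89, 89, 87, 81, 83, 82, 82, 88, 80, 72, 70, 78, 77, 79, 75, 77, 79, 77, 75, 76, 74, 73, 72, 74, 70]
260 [117, 114, 115, 117, 116, 116, 117, 115, 116, 118, 119, 121, 120, 122, 123, 123, 108, 94, 120, 125, 123, 122, 123, 122, 122, 124, 118, 115, 122, 143, 143, 143, 147, 146, 144, 143, 145, 151, 162, 173, 169, 168, 167, 172, 169, 175, 174] [79, 77, 85, 85, 88, 86, 85, 85, 81, 84, 88, 87, 89, 88, 84, 72, 76, 75, 76, 81, 77, 81, 77, 76, 74, 74, 75, 72, 75, 69]
268 [141, 142, 145
[... 580 characters left out ...]
45278577], [75.40167808620987, 198.2562772430222]]
230 [79, 60, 30, 23, 26, 28, 38, 49, 50, 49, 34, 27, 26, 26, 24, 28, 29, 36, 55, 69, 72, 73, 72, 74, 71, 74, 72, 74, 74, 74, 72, 70, 72, 67, 71, 67, 69]
260 [70, 56, 32, 29, 27, 30, 39, 55, 55, 49, 28, 24, 27, 22, 30, 28, 27, 31, 49, 62, 75, 72, 77, 75, 72, 73, 78, 74, 73, 76, 74, 74, 74, 73, 75, 77, 74]
350 [124, 75, 35, 37, 34, 72, 98, 114, 95, 55, 33, 37, 42, 35, 34, 35, 36, 37, 45, 81, 104, 114, 118, 116, 118, 117, 118, 115, 118, 119, 115, 115, 130, 139, 138, 135, 139]
385 [99, 53, 36, 39, 43, 84, 110, 124, 86, 43, 36, 37, 43, 77, 58, 37, 38, 39, 37, 71, 101, 114, 120, 122, 122, 120, 118, 119, 118, 120, 120, 118, 118, 118, 119, 117, 114]
```

Call:
apply_moves(
  targets=[
    {"delta_pos": [-0.01,-0.05,0],"rotation": [0,0,0]},
    {"delta_pos": [-0.04,-0.09,0],"rotation": [0,0,0]},
    {"delta_pos": [-0.07,-0.115,0.02],"rotation": [0,0,0]},
    {"delta_pos": [-0.074,-0.118,0.06],"rotation": [0,0,0]},
    {"delta_pos": [-0.074,-0.118,0.09],"rotation": [0,0,0]},
    {"delta_pos": [-0.074,-0.115,0.099],"rotation": [0,0,0]},
    {"delta_pos": [-0.074,-0.105,0.099],"rotation": [0,0,0]},
    {"delta_pos": [-0.074,-0.1,0.099],"rotation": [0,0,0]},
    {"delta_pos": [-0.074,-0.1,0.099],"rotation": [0,0,0]},
  ],
)

```text
time: 14.5
position: [0.3644, -0.0304, 0.0311]
tcp_rot: [180.0, 0.1, 113.2]
wrist_force: [-0.2, 0.7, 0.2]
gripper_width: -0.004
grasp_force: 0.0
```

```bash
python3 - <<'E'
from tl import *
s=telemetry.state();print(w2b(s['position']),s['tcp_rot'],s['wrist_force'],s['time'],s['q'])
E
```

```text
[[-99.4535 176.2716  31.1368]] [179.9748   0.0785 113.2255] [-0.2329  0.7148  0.2469] 14.5 [ -6.5267  15.2929 131.226   -0.101   33.4203 -29.668 ]
```

Call:
apply_moves(
  targets=[
    {"delta_pos": [0,0.005,0],"rotation": [0,0,0]},
    {"delta_pos": [0,0.009,-0.0005],"rotation": [0,0,0]},
    {"delta_pos": [0,0.012,-0.001],"rotation": [0,0,0]},
    {"delta_pos": [0,0.013,-0.0015],"rotation": [0,0,0]},
  ],
)

```text
time: 15.0
position: [0.3744, -0.0255, 0.0316]
tcp_rot: [-179.8, -0.0, 113.2]
wrist_force: [-0.7, -1.3, -1.2]
gripper_width: -0.001
grasp_force: 0.8
```

Call:
apply_moves(
  targets=[
    {"delta_pos": [0,0.002,-0.0003],"rotation": [0,0,0]},
    {"delta_pos": [0,0.004,-0.0006],"rotation": [0,0,0]},
    {"delta_pos": [0,0.0055,-0.0008],"rotation": [0,0,0]},
    {"delta_pos": [0,0.0055,-0.0008],"rotation": [0,0,0]},
  ],
)

```text
time: 15.5
position: [0.3803, -0.0233, 0.0327]
tcp_rot: [-179.9, 0.0, 113.2]
wrist_force: [-0.4, 0.6, -1.1]
gripper_width: 0.001
grasp_force: 0.4
```

Call:
apply_moves(
  targets=[
    {"delta_pos": [0,-0.01,0],"rotation": [0,0,0]},
    {"delta_pos": [0,-0.025,-0.02],"rotation": [0,0,0]},
    {"delta_pos": [0.01,-0.025,-0.075],"rotation": [0,0,0]},
    {"delta_pos": [0.05,0.02,-0.076],"rotation": [0,0,0]},
  ],
)

```text
time: 16.0
position: [0.3805, 0.0293, 0.1124]
tcp_rot: [179.6, 0.2, 112.8]
wrist_force: [1.8, -0.2, -0.7]
gripper_width: 0.002
grasp_force: 0.0
```

Call:
apply_moves(
  targets=[
    {"delta_pos": [0.03,0.04,0],"rotation": [0,0,0]},
    {"delta_pos": [0.03,0.062,0],"rotation": [0,0,0]},
    {"delta_pos": [0.03,0.062,0],"rotation": [0,0,0]},
    {"delta_pos": [0.03,0.062,0],"rotation": [0,0,0]},
  ],
  fingers=0,
)

```text
time: 16.5
position: [0.4226, 0.0818, 0.1082]
tcp_rot: [-179.8, -0.0, 113.1]
wrist_force: [0.2, -0.2, 0.7]
gripper_width: 0.853
grasp_force: 0.0
```

```bash
python3 - <<'E'
from tl import *
s=telemetry.state();print(w2b(s['position']),s['tcp_rot'],s['wrist_force'],s['time'],s['gripper_width'])
c=cam('wrist','w7.png');g=cv2.cvtColor(c['pixels'],cv2.COLOR_RGB2GRAY).astype(int)
f=lambda P,z:w2b(onz(c,P,z/1000))[:,:2].tolist()
q=proj(c,b2w([[75,205,36],[-75,205,36],[75,150,36],[-75,150,36],[0,216,36],[0,136,36]])).round().astype(int);print(q.tolist())
for u,v in q[:4]: print(u,v,g[v-1:v+2,u-15:u+15].mean(0).astype(int).tolist(),f([(u,v),(u+10,v)],36))
for u,v in q[4:]: print(u,v,g[v-15:v+15,u].tolist(),f([(u,v),(u,v+10)],36))
goal(b2w([0,250,16])[0],[180,0,113.15])
E
```

```text
[[ -1.7455 256.5218 108.1509]] [-179.8027   -0.0125  113.1318] [ 0.1692 -0.2267  0.7002] 16.5 0.8529937202528387
[[422, 281], [204, 280], [414, 347], [210, 346], [313, 266], [312, 362]]
422 281 [2, 6, 5, 1, 3, 4, 5, 5, 10, 6, 16, 30, 43, 50, 53, 53, 53, 52, 48, 48, 48, 54, 53, 54, 52, 47, 38, 27, 18, 17] [[75.28842174243864, 204.69805306455024], [82.2116116332588, 204.66842554718517]]
204 280 [35, 36, 37, 36, 38, 39, 35, 36, 36, 37, 30, 22, 10, 8, 2, 5, 5, 5, 3, 5, 1, 7, 5, 3, 3, 2, 4, 7, 1, 4] [[-74.67187195167037, 205.18242064767742], [-67.73737132725728, 205.23466864889707]]
414 347 [142, 140, 142, 141, 142, 143, 138, 119, 86, 44, 17, 4, 7, 8, 10, 8, 7, 10, 9, 9, 10, 4, 10, 7, 6, 6, 9, 6, 8, 8] [[74.80234068500427, 149.76684213499453], [82.20433480969001, 149.70543812796936]]
210 346 [4, 7, 5, 8, 4, 7, 3, 2, 4, 8, 6, 5, 5, 7, 19, 40, 61, 73, 73, 71, 72, 71, 72, 71, 69, 70, 90, 129, 131, 112] [[-75.30540446335584, 150.20896811423918], [-67.88948410718204, 150.30627129184518]]
313 266 [53, 40, 23, 23, 21, 21, 23, 30, 28, 28, 28, 26, 39, 56, 65, 72, 72, 72, 71, 71, 73, 73, 69, 68, 71, 77, 119, 135, 136, 136] [[0.32457137954853277, 216.23138110422806], [0.3483777574641521, 208.63032737095085]]
312 362 [137, 140, 139, 142, 139, 141, 139, 138, 139, 139, 143, 140, 118, 63, 57, 60, 65, 68, 69, 71, 83, 100, 67, 10, 0, 10, 4, 4, 0, 11] [[-0.16345746988641882, 136.34087562613033], [-0.14073185437639354, 127.00677950604464]]
delta [-0.0064  0.0021  0.0922] rot [-0.1839 -0.0101 -0.0379]
```

Call:
apply_moves(
  targets=[
    {"delta_pos": [-0.001,0.001,0.03],"rotation": [0,0,0]},
    {"delta_pos": [-0.004,0.002,0.065],"rotation": [0,0,0]},
    {"delta_pos": [-0.006,0.002,0.085],"rotation": [-0.2,0,0]},
    {"delta_pos": [-0.0065,0.002,0.092],"rotation": [-0.2,0,0]},
    {"delta_pos": [-0.013,0.002,0.092],"rotation": [-0.2,0,0]},
    {"delta_pos": [-0.02,0.002,0.092],"rotation": [-0.2,0,0]},
    {"delta_pos": [-0.02,0.002,0.092],"rotation": [-0.2,0,0]},
  ],
)

```text
time: 17.42
position: [0.4344, 0.0644, 0.0172]
tcp_rot: [179.8, 0.0, 113.1]
wrist_force: [-0.1, -0.5, 0.0]
gripper_width: 1.0
grasp_force: 0.0
```

```bash
python3 - <<'E'
from tl import *
s=telemetry.state();print(w2b(s['position']),s['tcp_rot'],s['wrist_force'],s['time'],s['gripper_width'])
goal(b2w([0,226,16])[0],[180,0,113.15])
E
```

```text
[[  2.267  235.8854  17.186 ]] [179.7941   0.0364 113.1059] [-0.106  -0.4694  0.0152] 17.425 0.999897325427339
delta [-0.0099 -0.0023  0.0012] rot [ 0.2059  0.0365 -0.0441]
```

Call:
apply_moves(
  targets=[
    {"delta_pos": [-0.006,0,0.001],"rotation": [0.2,0,0]},
    {"delta_pos": [-0.011,0,0.001],"rotation": [0.2,0,0]},
    {"delta_pos": [-0.016,0,0.0007],"rotation": [0.2,0,0]},
    {"delta_pos": [-0.021,0,0.0003],"rotation": [0.2,0,0]},
    {"delta_pos": [-0.026,0,0],"rotation": [0.2,0,0]},
    {"delta_pos": [-0.03,0,0],"rotation": [0.2,0,0]},
  ],
)

```text
time: 18.18
position: [0.4454, 0.0369, 0.0164]
tcp_rot: [-179.9, -0.0, 113.2]
wrist_force: [-0.8, 1.7, -0.6]
gripper_width: 1.0
grasp_force: 0.8
```

```bash
python3 - <<'E'
from tl import *
s=telemetry.state();print(w2b(s['position']),s['tcp_rot'],s['wrist_force'],s['time'],s['gripper_width'])
c=cam('wrist','w8.png');g=cv2.cvtColor(c['pixels'],cv2.COLOR_RGB2GRAY).astype(int)
f=lambda P,z:w2b(onz(c,P,z/1000))[:,:2].tolist()
print(f([(318,300),(318,260),(318,230),(318,200)],36),f([(318,260),(318,230),(318,200)],24))
print(g[170:330,318].tolist())
E
```

```text
[[  1.5685 206.3097  16.3769]] [-179.8864   -0.      113.153 ] [-0.7625  1.7002 -0.5687] 18.175 0.9996234200791336
[[4.859326840255626, 199.5295079883918], [4.719926783562399, 217.3067817751302], [4.624265027907465, 229.76934835018992], [4.5353654247101325, 241.57306890993613]] [[5.027182558229349, 211.186302874322], [4.922241153656403, 224.85779815492407], [4.824717862748425, 237.8065361981022]]
[149, 151, 149, 144, 144, 143, 142, 141, 138, 143, 140, 141, 142, 135, 140, 146, 149, 145, 135, 133, 132, 139, 142, 144, 152, 153, 153, 152, 152, 152, 151, 150, 150, 149, 154, 155, 154, 153, 151, 148, 146, 145, 147, 144, 144, 143, 142, 147, 148, 152, 148, 149, 144, 144, 148, 151, 116, 60, 32, 37, 41, 40, 40, 45, 63, 91, 104, 111, 118, 117, 84, 44, 34, 34, 38, 40, 42, 44, 45, 56, 83, 100, 107, 115, 115, 117, 117, 117, 119, 119, 119, 117, 116, 120, 117, 118, 117, 115, 121, 120, 104, 71, 55, 55, 58, 58, 57, 57, 58, 58, 58, 60, 59, 60, 55, 59, 62, 58, 59, 59, 59, 58, 59, 61, 50, 30, 26, 27, 29, 26, 28, 27, 27, 24, 28, 29, 27, 32, 38, 45, 47, 51, 58, 55, 59, 56, 57, 56, 58, 58, 56, 56, 57, 58, 59, 61, 58, 58, 57, 57]
```

Call:
apply_moves(
  targets=[
    {"delta_pos": [-0.005,0,0],"rotation": [0,0,0]},
    {"delta_pos": [-0.01,0,0],"rotation": [0,0,0]},
    {"delta_pos": [-0.015,0,0],"rotation": [0,0,0]},
    {"delta_pos": [-0.02,0,0],"rotation": [0,0,0]},
    {"delta_pos": [-0.025,0,0],"rotation": [0,0,0]},
    {"delta_pos": [-0.03,0,0],"rotation": [0,0,0]},
    {"delta_pos": [-0.034,0,0],"rotation": [0,0,0]},
    {"delta_pos": [-0.038,0,0],"rotation": [0,0,0]},
  ],
)

```text
time: 19.23
position: [0.4605, 0.0021, 0.0165]
tcp_rot: [-179.9, 0.0, 113.2]
wrist_force: [-1.2, 2.8, 1.6]
gripper_width: 1.002
grasp_force: 1.6
```

Call:
apply_moves(
  targets=[
    {"delta_pos": [-0.004,0,0],"rotation": [0,0,0]},
    {"delta_pos": [-0.008,0,0],"rotation": [0,0,0]},
    {"delta_pos": [-0.012,0,0],"rotation": [0,0,0]},
    {"delta_pos": [-0.016,0,0],"rotation": [0,0,0]},
    {"delta_pos": [-0.018,0,0],"rotation": [0,0,0]},
  ],
)

```text
time: 19.85
position: [0.4675, -0.0146, 0.0163]
tcp_rot: [-179.9, 0.0, 113.2]
wrist_force: [-0.7, 1.2, -1.9]
gripper_width: 0.999
grasp_force: 0.7
```

```bash
python3 - <<'E'
from tl import *
s=telemetry.state();print(w2b(s['position']),s['tcp_rot'],s['wrist_force'],s['time'],s['gripper_width'])
E
```

```text
[[  1.5909 150.2898  16.2989]] [-179.8843    0.0065  113.1533] [-0.6593  1.1763 -1.8774] 19.85 0.9993654510295175
```

Call:
apply_moves(
  targets=[
    {"delta_pos": [-0.004,0,0.0005],"rotation": [0,0,0]},
    {"delta_pos": [-0.008,0,0.001],"rotation": [0,0,0]},
    {"delta_pos": [-0.012,0,0.001],"rotation": [0,0,0]},
    {"delta_pos": [-0.016,0,0.001],"rotation": [0,0,0]},
    {"delta_pos": [-0.019,0,0.001],"rotation": [0,0,0]},
    {"delta_pos": [-0.019,0,0.001],"rotation": [0,0,0]},
  ],
)

```text
time: 20.6
position: [0.4752, -0.0321, 0.0154]
tcp_rot: [-179.9, 0.0, 113.2]
wrist_force: [-1.1, 1.6, 0.9]
gripper_width: 0.999
grasp_force: 1.0
```

Call:
apply_moves(
  targets=[
    {"delta_pos": [-0.002,0,0],"rotation": [0,0,0]},
    {"delta_pos": [-0.004,0,0],"rotation": [0,0,0]},
    {"delta_pos": [-0.0055,0,0],"rotation": [0,0,0]},
    {"delta_pos": [-0.0055,0,0],"rotation": [0,0,0]},
  ],
)

```text
time: 21.1
position: [0.4763, -0.0357, 0.0154]
tcp_rot: [-179.9, -0.1, 113.2]
wrist_force: [-3.3, 9.6, 4.1]
gripper_width: 1.002
grasp_force: 5.0
```

```bash
python3 - <<'E'
from tl import *
s=telemetry.state();print(w2b(s['position']),s['tcp_rot'],s['wrist_force'],s['time'],s['gripper_width'])
E
```

```text
[[  1.4478 127.4124  15.3726]] [-179.8515   -0.1252  113.1562] [-3.2796  9.6366  4.0597] 21.1 1.0020646512798304
```

Call:
apply_moves(
  targets=[
    {"delta_pos": [0.01,0,0],"rotation": [0,0,0]},
    {"delta_pos": [0.02,0,-0.02],"rotation": [0,0,0]},
    {"delta_pos": [0.02,0,-0.08],"rotation": [0,0,0]},
    {"delta_pos": [0.02,0,-0.14],"rotation": [0,0,0]},
    {"delta_pos": [0,0,-0.2],"rotation": [0,0,0]},
    {"delta_pos": [-0.035,0,-0.255],"rotation": [0,0,0]},
    {"delta_pos": [-0.035,0,-0.255],"rotation": [0,0,0]},
    {"delta_pos": [-0.035,0,-0.255],"rotation": [0,0,0]},
  ],
)

```text
time: 22.1
position: [0.4908, -0.0689, 0.2696]
tcp_rot: [-179.8, -0.0, 113.1]
wrist_force: [-0.6, -0.3, -0.2]
gripper_width: 0.999
grasp_force: 0.0
```

```bash
python3 - <<'E'
from tl import *
s=telemetry.state();print(w2b(s['position']),s['tcp_rot'],s['wrist_force'],s['time'])
c=cam('wrist','w9.png');g=cv2.cvtColor(c['pixels'],cv2.COLOR_RGB2GRAY).astype(int)
f=lambda P,z:w2b(onz(c,P,z/1000))[:,:2].round(1).tolist()
def e(P0,P1,z): # strongest gradients along a block-frame line
    n=121;L=np.linspace(P0,P1,n);px=proj(c,b2w(np.c_[L,np.full(n,z)]));v=cv2.remap(cv2.GaussianBlur(c['pixels'],(3,3),0),px[:,0].astype(np.float32)[None],px[:,1].astype(np.float32)[None],1)[0].astype(float)
    d=np.abs(np.diff(v,axis=0)).sum(1);i=np.argsort(-d)[:6];return [(L[k].round(1).tolist(),int(d[k])) for k in sorted(i)]
for y in(50,65,90,105): print('x+',y,e((60,y),(90,y),34));print('x-',y,e((-60,y),(-90,y),34))
for x in(-60,-30,30,60): print('y+',x,e((x,105),(x,127),34),'y-',e((x,20),(x,50),34))
for y in(0,10,20): print('blk',e((30,y),(48,y),22),e((-30,y),(-48,y),22))
print('bar',e((30,33),(48,33),32),e((-30,33),(-48,33),32))
for y in(150,165,190): print('mid x',y,e((60,y),(90,y),24),e((-60,y),(-90,y),24))
print('mid y',e((0,130),(0,145),24),e((0,210),(0,225),24))
cv2.imwrite('pics/c3.png',np.ascontiguousarray(c['pixels'][:,:,::-1]))
E
```

```text
[[  1.6451  91.1918 269.6334]] [-179.8398   -0.0035  113.132 ] [-0.6466 -0.2671 -0.1913] 22.1
x+ 50 [([71.2, 50.0], 10), ([72.0, 50.0], 13), ([72.2, 50.0], 12), ([72.5, 50.0], 12), ([72.8, 50.0], 12), ([73.0, 50.0], 10)]
x- 50 [([-74.5, 50.0], 13), ([-75.0, 50.0], 13), ([-78.0, 50.0], 18), ([-78.2, 50.0], 20), ([-78.5, 50.0], 18), ([-78.8, 50.0], 18)]
x+ 65 [([60.0, 65.0], 6), ([65.8, 65.0], 5), ([72.8, 65.0], 5), ([73.0, 65.0], 6), ([73.2, 65.0], 5), ([86.2, 65.0], 5)]
x- 65 [([-77.2, 65.0], 19), ([-77.8, 65.0], 17), ([-78.0, 65.0], 17), ([-78.5, 65.0], 21), ([-78.8, 65.0], 18), ([-79.0, 65.0], 18)]
x+ 90 [([72.2, 90.0], 5), ([72.5, 90.0], 5), ([72.8, 90.0], 5), ([73.2, 90.0], 7), ([73.5, 90.0], 8), ([74.0, 90.0], 7)]
x- 90 [([-77.8, 90.0], 15), ([-78.0, 90.0], 16), ([-78.2, 90.0], 17), ([-78.5, 90.0], 15), ([-78.8, 90.0], 13), ([-79.0, 90.0], 15)]
x+ 105 [([72.0, 105.0], 5), ([72.5, 105.0], 10), ([72.8, 105.0], 6), ([73.0, 105.0], 8), ([73.2, 105.0], 9), ([73.8, 105.0], 5)]
x- 105 [([-78.0, 105.0], 15), ([-78.2, 105.0], 16), ([-78.5, 105.0], 19), ([-78.8, 105.0], 15), ([-79.0, 105.
[... 2377 characters left out ...]
([77.8, 165.0], 13), ([78.0, 165.0], 12), ([78.2, 165.0], 10)] [([-73.5, 165.0], 10), ([-73.8, 165.0], 11), ([-74.0, 165.0], 10), ([-74.2, 165.0], 12), ([-74.8, 165.0], 11), ([-75.2, 165.0], 11)]
mid x 190 [([75.8, 190.0], 6), ([76.2, 190.0], 7), ([76.8, 190.0], 7), ([77.0, 190.0], 7), ([77.2, 190.0], 7), ([77.8, 190.0], 7)] [([-73.2, 190.0], 17), ([-74.0, 190.0], 18), ([-74.2, 190.0], 23), ([-74.5, 190.0], 20), ([-74.8, 190.0], 23), ([-75.0, 190.0], 22)]
mid y [([0.0, 133.0], 9), ([0.0, 136.9], 12), ([0.0, 137.0], 10), ([0.0, 137.2], 12), ([0.0, 137.5], 11), ([0.0, 137.6], 10)] [([0.0, 215.9], 7), ([0.0, 216.5], 6), ([0.0, 216.9], 7), ([0.0, 217.1], 7), ([0.0, 217.2], 6), ([0.0, 217.5], 6)]
```

View pics/c3.png

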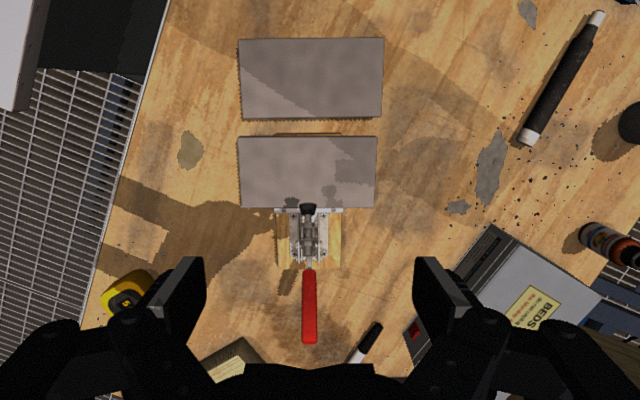

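The tile is seated against the bar with +y edge at 116, and sits about 1.5 to 2 mm towards -x. The two lower tiles are in place, so I'll make one small corrective nudge.

Call:
apply_moves(
  targets=[
    {"delta_pos": [0,-0.05,0.02],"rotation": [0,0,0]},
    {"delta_pos": [-0.015,-0.1,0.04],"rotation": [0,0,0]},
    {"delta_pos": [-0.015,-0.112,0.09],"rotation": [0,0,0]},
    {"delta_pos": [-0.015,-0.112,0.14],"rotation": [0,0,0]},
    {"delta_pos": [-0.015,-0.112,0.19],"rotation": [0,0,0]},
    {"delta_pos": [-0.015,-0.112,0.23],"rotation": [0,0,0]},
    {"delta_pos": [-0.015,-0.107,0.242],"rotation": [0,0,0]},
    {"delta_pos": [-0.015,-0.102,0.242],"rotation": [0,0,0]},
    {"delta_pos": [-0.015,-0.102,0.242],"rotation": [0,0,0]},
  ],
  fingers=1,
)

```text
time: 23.28
position: [0.4046, -0.1229, 0.0297]
tcp_rot: [180.0, 0.1, 113.2]
wrist_force: [-0.6, 0.1, 0.1]
gripper_width: 0.001
grasp_force: 0.0
```

```bash
python3 - <<'E'
from tl import *
s=telemetry.state();print(w2b(s['position']),s['tcp_rot'],s['wrist_force'],s['time'],s['gripper_width'])
E
```

```text
[[-98.8535  75.4252  29.6892]] [179.9761   0.1159 113.2147] [-0.6263  0.0838  0.142 ] 23.275 0.0005121891357746333
```

Call:
apply_moves(
  targets=[
    {"delta_pos": [0,0.006,0.001],"rotation": [0,0,0]},
    {"delta_pos": [0,0.011,0.001],"rotation": [0,0,0]},
    {"delta_pos": [0,0.014,0.0005],"rotation": [0,0,0]},
    {"delta_pos": [0,0.016,0],"rotation": [0,0,0]},
    {"delta_pos": [0,0.0175,-0.0003],"rotation": [0,0,0]},
    {"delta_pos": [0,0.0175,-0.0003],"rotation": [0,0,0]},
  ],
)

```text
time: 24.02
position: [0.4191, -0.1159, 0.0289]
tcp_rot: [-179.9, 0.0, 113.2]
wrist_force: [-0.6, 0.2, 1.0]
gripper_width: -0.002
grasp_force: 0.0
```

```bash
python3 - <<'E'
from tl import *
s=telemetry.state();print(w2b(s['position']),s['tcp_rot'],s['wrist_force'],s['time'],s['gripper_width'])
E
```

```text
[[-82.7278  76.1064  28.9078]] [-179.898     0.0055  113.1703] [-0.5755  0.1926  0.9505] 24.025 -0.002450621693245605
```

Call:
apply_moves(
  targets=[
    {"delta_pos": [0,0.0007,0],"rotation": [0,0,0]},
    {"delta_pos": [0,0.0013,0],"rotation": [0,0,0]},
    {"delta_pos": [0,0.0013,0],"rotation": [0,0,0]},
  ],
)

```text
time: 24.4
position: [0.4195, -0.1156, 0.0288]
tcp_rot: [-179.8, -0.0, 113.2]
wrist_force: [-3.6, -2.2, 2.3]
gripper_width: 0.002
grasp_force: 1.9
```

```bash
cat > e.py <<'E'
from tl import *
s=telemetry.state();print(w2b(s['position']),s['tcp_rot'],s['wrist_force'],s['grasp_force'])
c=cam('wrist','w10.png')
def e(P0,P1,z):
    n=121;L=np.linspace(P0,P1,n);px=proj(c,b2w(np.c_[L,np.full(n,z)]));v=cv2.remap(cv2.GaussianBlur(c['pixels'],(3,3),0),px[:,0].astype(np.float32)[None],px[:,1].astype(np.float32)[None],1)[0].astype(float)
    d=np.abs(np.diff(v,axis=0)).sum(1);i=np.argsort(-d)[:5];return [(L[k].round(1).tolist(),int(d[k])) for k in sorted(i)]
E
python3 - <<'E'
from e import *
for y in (95,103,110): print(e((-66,y),(-82,y),34))
E
```

```text
[[-82.2414  76.328   28.82  ]] [-179.8123   -0.0288  113.1829] [-3.6088 -2.2167  2.2888] 1.9014521688222885
[([-75.5, 95.0], 27), ([-75.6, 95.0], 25), ([-75.7, 95.0], 25), ([-75.9, 95.0], 20), ([-76.1, 95.0], 22)]
[([-75.5, 103.0], 27), ([-75.6, 103.0], 27), ([-75.7, 103.0], 28), ([-75.9, 103.0], 30), ([-76.5, 103.0], 25)]
[([-75.6, 110.0], 24), ([-75.7, 110.0], 27), ([-75.9, 110.0], 24), ([-76.0, 110.0], 25), ([-76.5, 110.0], 24)]
```

Call:
apply_moves(
  targets=[
    {"delta_pos": [0,0.001,-0.0003],"rotation": [0,0,0]},
    {"delta_pos": [0,0.0018,-0.0006],"rotation": [0,0,0]},
    {"delta_pos": [0,0.0018,-0.0006],"rotation": [0,0,0]},
  ],
)

```text
time: 24.82
position: [0.4221, -0.1146, 0.0294]
tcp_rot: [-179.9, -0.0, 113.2]
wrist_force: [-1.3, -0.8, -0.2]
gripper_width: -0.003
grasp_force: 0.7
```

```bash
python3 - <<'E'
from e import *
for y in (95,103,110): print(e((-66,y),(-82,y),34))
E
```

```text
[[-79.4514  76.167   29.4162]] [-179.9096   -0.0006  113.1681] [-1.3342 -0.7561 -0.2188] 0.702073909342289
[([-72.4, 95.0], 21), ([-72.7, 95.0], 27), ([-72.8, 95.0], 29), ([-72.9, 95.0], 27), ([-81.1, 95.0], 20)]
[([-72.4, 103.0], 22), ([-72.7, 103.0], 25), ([-72.8, 103.0], 26), ([-72.9, 103.0], 26), ([-73.1, 103.0], 27)]
[([-72.7, 110.0], 24), ([-72.8, 110.0], 22), ([-72.9, 110.0], 28), ([-73.1, 110.0], 25), ([-73.7, 110.0], 24)]
```

Call:
apply_moves(
  targets=[
    {"delta_pos": [0,-0.015,0],"rotation": [0,0,0]},
    {"delta_pos": [0,-0.025,-0.03],"rotation": [0,0,0]},
    {"delta_pos": [0,-0.025,-0.09],"rotation": [0,0,0]},
    {"delta_pos": [0,-0.025,-0.15],"rotation": [0,0,0]},
    {"delta_pos": [0.005,0.02,-0.19],"rotation": [0,0,0]},
    {"delta_pos": [0.015,0.06,-0.24],"rotation": [0,0,0]},
    {"delta_pos": [0.015,0.08,-0.24],"rotation": [0,0,0]},
    {"delta_pos": [0.015,0.08,-0.24],"rotation": [0,0,0]},
    {"delta_pos": [0.015,0.08,-0.24],"rotation": [0,0,0]},
  ],
)

```text
time: 26.0
position: [0.4885, -0.0697, 0.2685]
tcp_rot: [-179.8, -0.1, 113.1]
wrist_force: [0.2, -0.2, -1.0]
gripper_width: 0.003
grasp_force: 0.0
```

```bash
python3 - <<'E'
from e import *
for y in(50,90,105): print('x+',y,e((65,y),(85,y),34));print('x-',y,e((-65,y),(-85,y),34))
print('bar',e((34,33),(44,33),32),e((-34,33),(-44,33),32))
for x in(-60,-25,25,60): print('y+',x,e((x,108),(x,127),34),'y-',e((x,28),(x,46),34))
print('barface',e((25,26),(25,42),32),e((-25,26),(-25,42),32))
hsv=cv2.cvtColor(c['pixels'],cv2.COLOR_RGB2HSV)
m=((hsv[...,0]<6)|(hsv[...,0]>174))&(hsv[...,1]>150);m[:240]=0;m[:,:280]=0;m[:,345:]=0
v,u=np.nonzero(m);print('red',u.min(),u.max(),v.min(),v.max())
for th in(.9,1,1.1,1.2): print(th,proj(c,b2w([hpt(22,th,11),hpt(98,th,11),hpt(98,th,-7)])).round(1).tolist())
goal(b2w([0,-60,180])[0],[180,0,113.15])
E
```

```text
[[ -0.7324  91.3645 268.4766]] [-179.7782   -0.0545  113.1422] [ 0.1845 -0.1677 -0.9647] 0.0
x+ 50 [([75.0, 50.0], 7), ([75.2, 50.0], 7), ([75.3, 50.0], 8), ([75.7, 50.0], 7), ([75.8, 50.0], 6)]
x- 50 [([-72.5, 50.0], 11), ([-75.0, 50.0], 11), ([-75.2, 50.0], 11), ([-75.8, 50.0], 11), ([-76.5, 50.0], 12)]
x+ 90 [([75.8, 90.0], 5), ([76.0, 90.0], 5), ([76.2, 90.0], 5), ([76.3, 90.0], 5), ([76.7, 90.0], 6)]
x- 90 [([-75.8, 90.0], 11), ([-76.2, 90.0], 12), ([-76.3, 90.0], 11), ([-76.5, 90.0], 12), ([-76.7, 90.0], 12)]
x+ 105 [([75.3, 105.0], 5), ([75.7, 105.0], 5), ([76.3, 105.0], 6), ([76.8, 105.0], 6), ([77.0, 105.0], 6)]
x- 105 [([-75.2, 105.0], 13), ([-75.3, 105.0], 12), ([-75.5, 105.0], 12), ([-75.7, 105.0], 12), ([-75.8, 105.0], 12)]
bar [([37.7, 33.0], 8), ([37.9, 33.0], 8), ([38.2, 33.0], 7), ([38.4, 33.0], 8), ([38.6, 33.0], 8)] [([-38.4, 33.0], 9), ([-38.6, 33.0], 10), ([-38.8, 33.0], 9), ([-39.1, 33.0], 9), ([-39.3, 33.0], 9)]
y+ -60 [([-60.0, 118.3], 15), ([-60.0, 118.4], 13), ([-60.0, 118.6], 14), ([-60.0, 118.8], 14), ([-60.0, 119.1], 15)] y- [([-60.0, 36.6], 5), ([-60.0, 
[... 521 characters left out ...]
0, 116.6], 11), ([60.0, 118.3], 14), ([60.0, 118.4], 13), ([60.0, 118.8], 14), ([60.0, 119.1], 14)] y- [([60.0, 35.6], 5), ([60.0, 36.1], 6), ([60.0, 36.7], 5), ([60.0, 37.2], 6), ([60.0, 37.4], 6)]
barface [([25.0, 35.9], 8), ([25.0, 36.1], 7), ([25.0, 36.8], 8), ([25.0, 37.3], 8), ([25.0, 38.0], 7)] [([-25.0, 35.7], 17), ([-25.0, 36.0], 17), ([-25.0, 36.1], 17), ([-25.0, 36.4], 18), ([-25.0, 36.7], 17)]
red 280 343 249 399
0.9 [[310.8, 272.9], [310.8, 347.3], [310.8, 351.2]]
1 [[310.8, 271.1], [310.8, 343.3], [310.8, 349.3]]
1.1 [[310.8, 269.1], [310.8, 338.1], [310.8, 346.3]]
1.2 [[310.8, 267.0], [310.8, 331.6], [310.8, 342.1]]
delta [-0.1514  0.0011  0.0884] rot [-0.2093 -0.0526 -0.0256]
```

```bash
python3 - <<'E'
from e import *
print(w2b([.5434,-.1925,.0896]),w2b([.5603,-.2309,.03]));goal(np.array([.5434,-.1925,.0896]),[180,0,113.15])
E
```

```text
[[ -0.7572  91.3171 268.5643]] [-179.7906   -0.0526  113.1243] [-0.2039  0.2826  0.4741] 0.0
[[  1.4547 -43.1461  89.6   ]] [[  1.8973 -85.0981  30.    ]]
delta [-0.1345  0.0028  0.179 ] rot [-0.1947 -0.0424 -0.0362]
```

Call:
apply_moves(
  targets=[
    {"delta_pos": [-0.05,0.002,0],"rotation": [0,0,0]},
    {"delta_pos": [-0.1,0.003,0],"rotation": [0,0,0]},
    {"delta_pos": [-0.134,0.003,0.02],"rotation": [-0.2,0,0]},
    {"delta_pos": [-0.134,0.003,0.05],"rotation": [-0.2,0,0]},
    {"delta_pos": [-0.134,0.003,0.09],"rotation": [-0.2,0,0]},
    {"delta_pos": [-0.134,0.003,0.13],"rotation": [-0.2,0,0]},
    {"delta_pos": [-0.134,0.003,0.165],"rotation": [-0.2,0,0]},
    {"delta_pos": [-0.134,0.003,0.179],"rotation": [-0.2,0,0]},
    {"delta_pos": [-0.134,0.003,0.179],"rotation": [-0.2,0,0]},
  ],
  fingers=0.4,
)

```text
time: 27.22
position: [0.5446, -0.1916, 0.09]
tcp_rot: [180.0, -0.1, 113.1]
wrist_force: [0.4, -0.1, 0.1]
gripper_width: 0.6
grasp_force: 0.0
```

Call:
apply_moves(
  targets=[
    {"delta_pos": [0,0,0],"rotation": [0,0,0]},
    {"delta_pos": [0,0,0],"rotation": [0,0,0]},
    {"delta_pos": [0,0,0],"rotation": [0,0,0]},
    {"delta_pos": [0,0,0],"rotation": [0,0,0]},
    {"delta_pos": [0,0,0],"rotation": [0,0,0]},
  ],
  fingers=1,
  grip_force=30,
)

```text
time: 27.85
position: [0.5436, -0.1929, 0.0921]
tcp_rot: [-179.9, 0.1, 113.3]
wrist_force: [-5.3, -4.1, 6.7]
gripper_width: 0.168
grasp_force: 30.6
```

Call:
apply_moves(
  targets=[
    {"delta_pos": [-0.0042,0,0.0018],"rotation": [0,0,0]},
    {"delta_pos": [-0.01,0,0.0049],"rotation": [0,0,0]},
    {"delta_pos": [-0.0155,0,0.0086],"rotation": [0,0,0]},
    {"delta_pos": [-0.0206,0,0.0128],"rotation": [0,0,0]},
    {"delta_pos": [-0.0252,0,0.0175],"rotation": [0,0,0]},
    {"delta_pos": [-0.0293,0,0.0226],"rotation": [0,0,0]},
    {"delta_pos": [-0.033,0,0.0281],"rotation": [0,0,0]},
    {"delta_pos": [-0.036,0,0.034],"rotation": [0,0,0]},
    {"delta_pos": [-0.0385,0,0.0401],"rotation": [0,0,0]},
    {"delta_pos": [-0.0403,0,0.0464],"rotation": [0,0,0]},
    {"delta_pos": [-0.0415,0,0.0529],"rotation": [0,0,0]},
    {"delta_pos": [-0.042,0,0.0595],"rotation": [0,0,0]},
  ],
)

```text
time: 29.35
position: [0.5608, -0.2317, 0.0328]
tcp_rot: [-180.0, 0.1, 113.3]
wrist_force: [-5.9, -5.3, 7.6]
gripper_width: 0.167
grasp_force: 32.0
```

Call:
apply_moves(
  targets=[
    {"delta_pos": [0,0,0.002],"rotation": [0,0,0]},
    {"delta_pos": [0,0,0.003],"rotation": [0,0,0]},
    {"delta_pos": [0,0,0.003],"rotation": [0,0,0]},
  ],
)

```text
time: 29.72
position: [0.5609, -0.2318, 0.0305]
tcp_rot: [-180.0, 0.2, 113.3]
wrist_force: [-7.3, -5.6, 11.4]
gripper_width: 0.171
grasp_force: 32.5
```

Call:
apply_moves(
  targets=[
    {"delta_pos": [0,0,0.0015],"rotation": [0,0,0]},
    {"delta_pos": [0,0,0.003],"rotation": [0,0,0]},
    {"delta_pos": [0,0,0.003],"rotation": [0,0,0]},
  ],
)

```text
time: 30.1
position: [0.561, -0.2319, 0.03]
tcp_rot: [180.0, 0.2, 113.3]
wrist_force: [-11.8, -3.6, 25.8]
gripper_width: 0.163
grasp_force: 34.4
```

Call:
apply_moves(
  targets=[
    {"delta_pos": [0,0,0.0015],"rotation": [0,0,0]},
    {"delta_pos": [0,0,0.003],"rotation": [0,0,0]},
    {"delta_pos": [0,0,0.003],"rotation": [0,0,0]},
  ],
)

```text
time: 30.48
position: [0.5611, -0.2319, 0.0296]
tcp_rot: [179.9, 0.3, 113.3]
wrist_force: [-16.7, -1.7, 41.4]
gripper_width: 0.166
grasp_force: 36.6
```

The handle is at its hard stop, since the force rises with no further travel. I'll relax the press, release and back off.

Call:
apply_moves(
  targets=[
    {"delta_pos": [0,0,-0.004],"rotation": [0,0,0]},
    {"delta_pos": [0,0,-0.006],"rotation": [0,0,0]},
    {"delta_pos": [0,0,-0.006],"rotation": [0,0,0]},
  ],
)

```text
time: 30.85
position: [0.5609, -0.2319, 0.0304]
tcp_rot: [-180.0, 0.2, 113.3]
wrist_force: [-7.0, -4.5, 9.4]
gripper_width: 0.169
grasp_force: 32.5
```

Call:
apply_moves(
  targets=[
    {"delta_pos": [0,0,0],"rotation": [0,0,0]},
    {"delta_pos": [0,0,0],"rotation": [0,0,0]},
    {"delta_pos": [0,0,0],"rotation": [0,0,0]},
    {"delta_pos": [0,0,-0.02],"rotation": [0,0,0]},
    {"delta_pos": [0,0,-0.07],"rotation": [0,0,0]},
    {"delta_pos": [0,0,-0.13],"rotation": [0,0,0]},
    {"delta_pos": [0.05,0,-0.19],"rotation": [0,0,0]},
    {"delta_pos": [0.11,0,-0.235],"rotation": [0,0,0]},
    {"delta_pos": [0.17,0,-0.235],"rotation": [0,0,0]},
    {"delta_pos": [0.175,0,-0.235],"rotation": [0,0,0]},
    {"delta_pos": [0.175,0,-0.235],"rotation": [0,0,0]},
  ],
  fingers=0.4,
)

```text
time: 32.22
position: [0.4922, -0.0678, 0.2636]
tcp_rot: [179.8, 0.0, 113.3]
wrist_force: [0.3, -0.6, 0.0]
gripper_width: 0.599
grasp_force: 0.0
```

```bash
python3 - <<'E'
from e import *
for y in(50,90,105): print('x+',y,e((65,y),(85,y),34));print('x-',y,e((-65,y),(-85,y),34))
print('bar',e((34,33),(44,33),32),e((-34,33),(-44,33),32))
for x in(-60,-25,25,60): print('y+',x,e((x,108),(x,127),34),'y-',e((x,28),(x,46),34))
hsv=cv2.cvtColor(c['pixels'],cv2.COLOR_RGB2HSV)
m=((hsv[...,0]<6)|(hsv[...,0]>174))&(hsv[...,1]>150);m[:240]=0;m[:,:298]=0;m[:,330:]=0
v,u=np.nonzero(m);print('red',u.min(),u.max(),v.min(),v.max())
for th in(0,.05,.1,.2): print(th,proj(c,b2w([hpt(22,th,11),hpt(98,th,11),hpt(98,th,-7)])).round(1).tolist())
E
```

```text
[[  3.3481  91.6333 263.5657]] [179.8305   0.0398 113.3318] [ 0.2922 -0.5967  0.0453] 0.0
x+ 50 [([74.3, 50.0], 9), ([74.5, 50.0], 9), ([74.7, 50.0], 9), ([75.2, 50.0], 9), ([75.8, 50.0], 10)]
x- 50 [([-74.7, 50.0], 10), ([-75.0, 50.0], 11), ([-75.3, 50.0], 11), ([-75.5, 50.0], 11), ([-76.3, 50.0], 11)]
x+ 90 [([74.7, 90.0], 5), ([75.8, 90.0], 5), ([76.7, 90.0], 5), ([76.8, 90.0], 5), ([77.2, 90.0], 6)]
x- 90 [([-75.7, 90.0], 10), ([-75.8, 90.0], 10), ([-76.0, 90.0], 11), ([-76.3, 90.0], 11), ([-76.5, 90.0], 11)]
x+ 105 [([75.5, 105.0], 6), ([75.7, 105.0], 4), ([75.8, 105.0], 5), ([76.0, 105.0], 6), ([76.3, 105.0], 6)]
x- 105 [([-74.8, 105.0], 13), ([-75.0, 105.0], 12), ([-75.3, 105.0], 12), ([-75.5, 105.0], 11), ([-75.7, 105.0], 11)]
bar [([37.5, 33.0], 9), ([37.8, 33.0], 8), ([37.9, 33.0], 8), ([38.2, 33.0], 9), ([38.4, 33.0], 9)] [([-38.9, 33.0], 9), ([-39.2, 33.0], 9), ([-39.4, 33.0], 9), ([-39.6, 33.0], 8), ([-39.8, 33.0], 8)]
y+ -60 [([-60.0, 115.9], 14), ([-60.0, 117.8], 14), ([-60.0, 118.6], 15), ([-60.0, 118.9], 14), ([-60.0, 119.2], 14)] y- [([-60.0, 39.1], 9), ([-60.0, 39.
[... 245 characters left out ...]
, 12), ([-25.0, 37.3], 9), ([-25.0, 37.8], 10)]
y+ 25 [([25.0, 121.8], 15), ([25.0, 121.9], 14), ([25.0, 122.2], 15), ([25.0, 122.4], 14), ([25.0, 122.7], 15)] y- [([25.0, 36.1], 8), ([25.0, 36.2], 8), ([25.0, 36.6], 8), ([25.0, 36.8], 9), ([25.0, 37.4], 9)]
y+ 60 [([60.0, 117.8], 14), ([60.0, 118.0], 13), ([60.0, 118.1], 14), ([60.0, 118.6], 13), ([60.0, 119.1], 14)] y- [([60.0, 35.8], 4), ([60.0, 36.8], 4), ([60.0, 37.3], 4), ([60.0, 37.4], 5), ([60.0, 37.6], 5)]
red 298 328 276 398
0 [[305.5, 282.7], [305.5, 339.3], [305.6, 329.5]]
0.05 [[305.5, 282.7], [305.4, 341.6], [305.5, 332.3]]
0.1 [[305.5, 282.7], [305.4, 343.8], [305.5, 334.9]]
0.2 [[305.5, 282.5], [305.4, 347.7], [305.5, 339.8]]
```

```bash
python3 - <<'E'
from h import *
im=cv2.imread('pics/w10.png');h=cv2.cvtColor(im,cv2.COLOR_BGR2HSV)
m=(((h[...,0]<8)|(h[...,0]>172))&(h[...,1]>150)&(h[...,2]>90)).astype(np.uint8);m[:240]=0
k=max(cv2.findContours(m,0,1)[0],key=cv2.contourArea);x,y,w,hh=cv2.boundingRect(k);print(x,x+w-1,y,y+hh-1)
E
```

```text
300 313 282 337
```

```bash
python3 -c "
from plant import env;print(env.sign_off())"
```

```text
the job is handed in; nothing more can be done
None
```

The job is handed in: the tile is clamped, flush against the stop bar and centred to about 1 mm, with the handle fully down. On the stack I accidentally knocked the top tile about 20 mm sideways by opening the fingers beside it, then pushed it back; the two tiles beneath showed no measurable shift.

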